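# Warm frozen wheel cakes in the four-pocket griddle

### The arm

A 7-joint arm with a two-finger parallel gripper is mounted at the origin on the work surface. World frame = base frame: x ahead of the robot, y to its left, z up, the work surface at z = 0. Lengths are in m, angles in rad, forces in N, time in s.
With the tool pointing down it reaches from about 0.4 to 0.85 m from the base axis. Payload 6.9 kg.
Tool frame: the origin (TCP) lies midway between the tips of the shut fingers; the grasp point (between the pads) lies behind it (ctrl.pinch_z is the z of the grasp point in the tool frame, in m); z points along the fingers, y is the direction in which the jaws open and shut (so a half turn about z gives the same grasp; the last joint's range is limited). The gripper opens to 85 mm and grips with 20 to 120 N. Pads are 22 mm wide; open, the fingers measure 114 mm over their backs; the gripper's body (76 mm by 85 mm) begins 54 mm behind the grasp point. The pads swing forward as they close: fully open they stand 13 mm farther back than shut.
Start: joints at [-1.115, 0.507, -0.238, 1.5, 0.126, 1.149, -0.155], TCP at [0.215, 0.587, 0.231] pointing down, gripper open.
Joint ranges: [-3.08, 3.08], [-0.24, 2.05], [-1.43, 1.35], [0, 2.5], [-1.52, 4.66], [0.17, 1.96], [-2.89, 2.89]. Speed limits (rad/s): [2.39, 2.39, 3.14, 3.14, 3.14, 3.14, 3.14].

### API

Orientations are given as a unit quaternion [w, x, y, z].
In Python, from station import ctrl, get_state, vision, ticket, models gives the robot as it stands. Calls block until the motion is done:
- ctrl.movep(position, orientation): joint-space move of the TCP to a pose.
- ctrl.movel(position, frame=None, max_speed=0.15): straight line of the TCP; frame=None keeps the orientation; max_speed is the mean speed in m/s.
- ctrl.set_joints(angles): joint-space move.
- ctrl.ungrasp() and ctrl.close_gripper(force=None): open the fingers fully, or close them until they stop; force is the grip in N (None keeps the last).
- ctrl.pause(seconds).
- ctrl.ik(position, orientation): joint angles nearest the present ones, or None.
- get_state(): the state.
- vision.grab_frame(name): name is "side" or "top"; returns (picture, depth): 400x640x3 uint8, blue, green, red; 400x640 float32, m along the optical axis (not along the pixel's ray), 0 where there is no reading.
- vision.camera_info(name): a dict with "mtx" (3x3 intrinsics, pixels), "R" (3x3) and "t" (3): a world point X has camera coordinates R X + t. Camera axes: x right, y down, z forward; pixel columns grow to the right and rows downward; lengths in m; the calibration is good to about 2 mm. A picture is of the moment at which its call begins. camera_info takes no time and is no camera call.
A pose or a line that the arm cannot do raises ctrl.Unreachable and nothing moves.
- ticket.close_job(): hands the job in, once; it reports no verdict.
Trained networks look in the newest picture that a camera, given by its name, has taken for a name from the list of things; names that differ only in an ending like _2 or _b are one class to them, and where a whole thing is asked for, a point or a joint stands for the part that bears it (a point fixed in the world has none). Each returns a list of dicts, best first, with "p" (0 to 1); they miss things now and then, are a little off and sometimes report something else, mostly with a low value. They report only what shows in the picture. A call takes as long as a camera call. They do not tell look-alikes from the thing itself.
- models.recognise(camera, target): "point" ([column, row] in pixels, amid what is visible of it).
- models.masks_of(camera, target): "mask" (400x640 bool, what is visible of it) and "point" ([column, row] in pixels, amid what is visible of it).
The state is a dict: "time": time; "qpos": joint angles; "qd": joint speeds; "tau": joint torques, N m; "tcp_pos": TCP position; "eef_rot": TCP orientation; "contact_force": force on the tool from outside, world axes, zero at the start; "wrist_torque": the same for the moment, N m; "width": finger opening in m.
Only numpy, scipy, OpenCV 4.12 (cv2) and the standard library are available. Lean on these libraries where they do the work, as an engineer would, in place of code of your own. Each camera call takes 0.05 s, during which the arm holds its last target.

### The job

Warm up the frozen cakes from the tray in the table griddle: slide the black lid lock open, unhook the lid and set it aside (the cork mat is there for it), and lay every cake flat in a pocket of its own. Then hook the lid's back tongue under the steel lip again, lower its front flat onto the plate and slide the lock fully home over the lid's front tab. Only once the lid is locked, slide the red heat selector from off all the way to its full-heat end stop; do not shift the bottle or the bowl.

Things in the scene. Friction and masses are not known exactly. Their poses are not given: they have to be found in the camera images.
- griddle: fixed mint electric griddle, 320 deep (x) x 240 wide (y). Origin: centre of its underside, on the worktop; x to its back (away from the robot), y to its left as the robot sees it, z up; G(x, y, z) below means mm in this frame. Dark cooking plate, top at z 80; in front of it a grey control ledge, top at z 66, x -155 to -99, with the lid lock (left half) and heat selector (right half)
- pocket1 (a point): centre of the mouth of the front left pocket, G(-40, 45, 80). All four pockets are round, 76 across and 18 deep (floor at z 62)
- pocket2 (a point): centre of the mouth of the front right pocket, G(-40, -45, 80)
- pocket3 (a point): centre of the mouth of the back left pocket, G(50, 45, 80)
- pocket4 (a point): centre of the mouth of the back right pocket, G(50, -45, 80)
- lid_seat (a point): where the origin of the fitted lid belongs, G(15, 0, 80), lid axes along the griddle's; the fitted lid has about 4 mm of play each way
- front_rim (a point): middle of the top edge of the rim along the plate's front, G(-97, 0, 88): 4 thick, 8 high, 226 long, its ends (inner faces at y -109 and 109) returning 45 along the plate's sides; the fitted lid's skirt stands inside it with 4 to 5 mm to spare, the lid's front tab passes over it
- lip (a point): middle of the front lower edge of the steel lip at the back, G(130, 0, 96.5). The lip overhangs x 130 to 160, top at z 104.5; under it cheeks at y -49 and 49 and a back wall at x 152 leave a slot 98 wide and 22 deep, open to the front and down to plate level. Lip and front rim leave no room to slide the lid in level: its back must be tilted down
- lock (a joint): lid lock slide, m: 0 = fully open, 0.035 = fully home (end stops). As it grows it moves along the griddle's -y (to the robot's right); it stays where it is left; about 2.5 N moves it. Home, its bolt lies over the lid's front tab with 3.5 mm to spare; unless nearly fully open (under 0.010) it bars the tab from coming down. It starts more or less home, holding the lid
- lock_grip (a point): centre of the lock's black block grip, 24 (x) x 14 (y) x 24 high, at G(-114, 90 minus the travel, 119.5). It stands on the middle of the bolt, a steel plate 22 (x) x 50 (y) x 6 with its underside at z 101.5
- heat (a joint): heat selector slide, m: 0 = off, 0.060 = full heat (end stops). As it grows it moves along the griddle's -y (to the robot's right, along the widening red marks); it stays where it is left; about 2 N moves it. It starts at or near off
- heat_grip (a point): point in the selector's red block grip, at G(-125, -40 minus the travel, 92.5); the grip is 24 (x) x 14 (y) x 32 high, z 72.5 to 104.5
- lid: loose mint flat lid, 0.4 to 0.65 kg, 210 x 210; starts fitted on the griddle, hooked and locked. Origin: centre of its skirt's lower edge; x to its back, y to its left, z up; L(x, y, z) below means mm in this frame. Skirt 19 high, 5 thick; panel top at z 24, 29 in the middle; hollow below, clear up to z 19
- lid_handle (a point): centre of the lid's black bar handle, L(0, 0, 54): 100 long (y), 16 wide (x), z 42 to 66, on two thin posts, free space under it
- lid_tongue (a point): middle of the rear edge of the lid's steel back tongue, L(131, 0, 10.5). The tongue is 90 wide (y), 5 thick (z 8 to 13) and sticks out 26 behind the skirt. To fit the lid (take it off in reverse): back tilted down some 20 degrees, tongue under the lip with the back skirt edge just above the plate, then lower the front
- lid_tab (a point): middle of the top of the lid's steel front tab, L(-121, 30, 18): 40 wide (y 10 to 50), 6 thick, sticks out 32 in front of the skirt
- mat: fixed flat square cork mat 230 x 230, 6 thick, free room to lay the lid on; origin: centre of its underside
- tray: fixed cream tray 230 x 230 lying on the worktop, floor 5 thick, rim 5 thick and 10 high; origin: centre of its underside
- cake1: frozen wheel cake, a firm brown disc 62 in diameter and 30 high, about 90 g, the same both ways up; origin at its centre, z along its axis; it starts flat on the tray, or is absent (2 to 4 cakes are there). Lying in a pocket its centre is at griddle z 77 and it stands 12 proud of the plate
- cake2: frozen wheel cake, a firm brown disc 62 in diameter and 30 high, about 90 g, the same both ways up; origin at its centre, z along its axis; it starts flat on the tray, or is absent (2 to 4 cakes are there). Lying in a pocket its centre is at griddle z 77 and it stands 12 proud of the plate
- cake3: frozen wheel cake, a firm brown disc 62 in diameter and 30 high, about 90 g, the same both ways up; origin at its centre, z along its axis; it starts flat on the tray, or is absent (2 to 4 cakes are there). Lying in a pocket its centre is at griddle z 77 and it stands 12 proud of the plate
- cake4: frozen wheel cake, a firm brown disc 62 in diameter and 30 high, about 90 g, the same both ways up; origin at its centre, z along its axis; it starts flat on the tray, or is absent (2 to 4 cakes are there). Lying in a pocket its centre is at griddle z 77 and it stands 12 proud of the plate
- soy_bottle: bystander: amber bottle with red cap, 60 in diameter, 190 high; origin: centre of its underside
- rice_bowl: bystander: blue bowl, 110 in diameter, 60 high; origin: centre of its underside
Things that resemble listed ones, but are neither listed nor needed, are in the scene too. What is shaped like the cake3 but green or turquoise is not meant.

How it is judged:
By the outcome, as a careful person would: the job done as asked, in the order asked, and still so for the second after the job is handed in, with the robot touching nothing.
Of cake1, cake2, cake3, cake4 only 2 to 4 are there at a start; the rules pass over those that are not, and their reading is None.
At some moment in a run one of cake1, cake2, cake3, cake4, lid may be knocked a few centimetres aside while the robot is not near it.
It also fails if it takes over 210 s, if anything falls off the work surface, if the arm or the gripper's body presses on something with over 40 N, if the wrist force passes 120 N, or if a joint passes its speed limit or range.

## Working session

There is one attempt and no reset: what is moved stays moved. The work goes in short steps, each a Python script; the robot and the scene stay as the last script left them, time stands still between calls to the robot, and variables do not carry over. Pictures are saved under pics/ and viewed, and the job is handed in when it is done.

```bash
ls; mkdir -p pics; python3 - <<'E'
from station import ctrl,get_state,vision,models
import cv2,numpy as np
s=get_state();print(s);print(ctrl.pinch_z)
for n in("side","top"):
    p,d=vision.grab_frame(n);cv2.imwrite(f"pics/{n}0.png",p);np.save(f"pics/{n}0.npy",d)
    print(n,vision.camera_info(n))
E
```

```text
pics
{'time': 0.0, 'qpos': array([-1.11451725,  0.50831016, -0.23750414,  1.5011265 ,  0.12570166,
        1.14891113, -0.15480327]), 'qd': array([-0.00167729, -0.00070442,  0.00082147, -0.00108173, -0.00164425,
       -0.00070771,  0.00034603]), 'tau': array([ 6.79795157e-04, -6.20594788e+01, -2.18655713e+00, -2.49650359e+01,
        1.27182293e-02,  1.18096790e-02,  9.80440689e-07]), 'tcp_pos': array([0.21468065, 0.58643688, 0.23044834]), 'eef_rot': array([-1.29883033e-04,  1.74493643e-01,  9.84657904e-01, -8.73870905e-04]), 'contact_force': array([ 0.51964468, -0.29134115,  0.03540567]), 'wrist_torque': array([ 0.06350321, -0.03232458, -0.02657971]), 'width': 0.08507948561750846}
-0.0187
side {'mtx': array([[483.88668792,   0.        , 326.93371368],
       [  0.        , 483.88668792, 201.52833133],
       [  0.        ,   0.        ,   1.        ]]), 'R': array([[ 0.84471601, -0.5350229 , -0.01433006],
       [-0.41068323, -0.6307693 , -0.65838391],
       [ 0.34321151,  0.56203254, -0.75254586]]), 't': array([-0.42221   ,  0.33460157,  1.46941761])}
top {'mtx': array([[381.57804771,   0.        , 322.84863336],
       [  0.        , 381.57804771, 197.58843019],
       [  0.        ,   0.        ,   1.        ]]), 'R': array([[-0.02567216, -0.99965973, -0.00462149],
       [-0.99810354,  0.02589039, -0.05584804],
       [ 0.05594869,  0.00317899, -0.99842858]]), 't': array([0.09199213, 0.52857238, 1.17849026])}
```

View pics/top0.png

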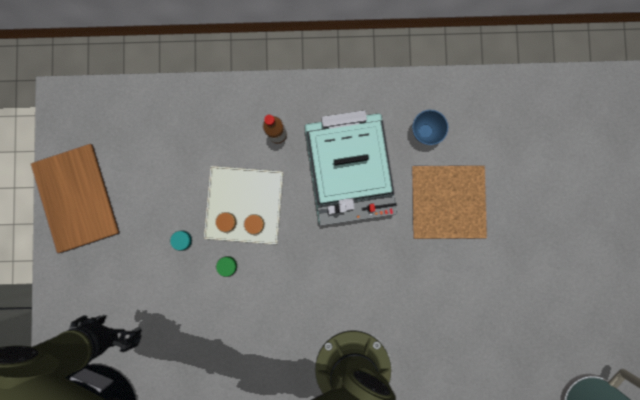

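View pics/side0.png

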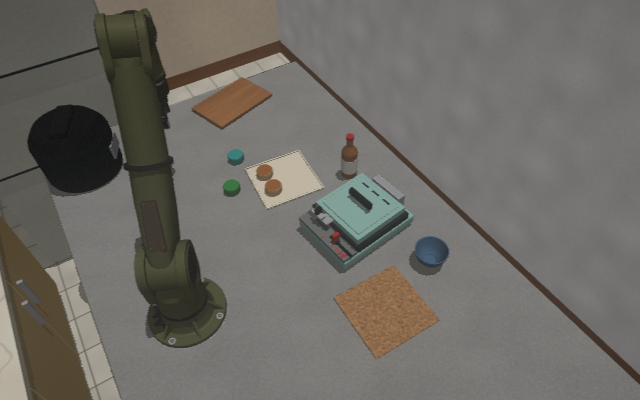

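Both brown cakes sit on the tray at top (226,222) and (254,225). The look-alikes are the teal disc (180,240) and the green disc (226,266). Next I'll locate the griddle precisely.

```bash
cat > h.py <<'E'
from station import ctrl,get_state,vision,models,ticket
import cv2,numpy as np
from scipy.spatial.transform import Rotation as Rr
CI={n:vision.camera_info(n) for n in("side","top")}
def cloud(n,d):
    c=CI[n];K=c["mtx"];v,u=np.mgrid[0:400,0:640]
    P=np.stack([(u-K[0,2])/K[0,0]*d,(v-K[1,2])/K[1,1]*d,d],-1)
    return (P-c["t"])@c["R"]   # R^T (P-t)
def proj(n,X):
    c=CI[n];P=np.atleast_2d(X)@c["R"].T+c["t"];q=P@c["mtx"].T
    return q[:,:2]/q[:,2:]
def raypt(n,px,z):
    c=CI[n];r=np.linalg.solve(c["mtx"],[px[0],px[1],1.]);r=c["R"].T@r;o=-c["R"].T@c["t"]
    return o+r*(z-o[2])/r[2]
E
python3 - <<'E'
from h import *
for n in("top","side"):
    d=np.load(f"pics/{n}0.npy");p=cv2.imread(f"pics/{n}0.png");W=cloud(n,d)
    print(n,"table z",np.median(W[300,420:560,2]) if n=="top" else W[350,560:600,2].mean())
    # big crop
    if n=="top":
        c=p[100:240,290:410];cv2.imwrite("pics/ctop.png",cv2.resize(c,None,fx=4.2,fy=4.2,interpolation=cv2.INTER_CUBIC))
    else:
        c=p[165:275,290:425];cv2.imwrite("pics/cside.png",cv2.resize(c,None,fx=5,fy=5,interpolation=cv2.INTER_CUBIC))
vision.grab_frame("top");
for t in["griddle","lid","lid_handle","lip","lock_grip","lock","heat_grip","mat","tray","cake1","soy_bottle","rice_bowl","lid_tab"]:
    try:
        r=models.masks_of("top",t)
    except Exception as e: print(t,e);continue
    for x in r[:4]:
        d=np.load("pics/top0.npy");W=cloud("top",d);m=x["mask"]
        print(t,round(x["p"],2),np.round(x["point"],1),m.sum(),np.round(np.median(W[m],0),4))
E
```

```text
top table z -0.0008905192015867087
side table z -0.0010177934158835064
griddle 0.93 [353.1 201. ] 2908 [ 0.5174 -0.0042  0.0689]
lid 0.57 [351.2 162.8] 5474 [ 6.242e-01 -1.000e-04  1.080e-01]
lid_handle 0.77 [349.8 162.8] 5397 [6.248e-01 2.000e-04 1.080e-01]
lip 0.79 [342.5 203.1] 2853 [0.516  0.0045 0.0684]
lock_grip 0.66 [338.7 207.3] 98 [0.4939 0.0389 0.1089]
lock 0.59 [335.  210.1] 150 [0.4928 0.0404 0.1079]
lock 0.23 [354.6 203.5] 2766 [ 0.515  -0.0049  0.0687]
heat_grip 0.57 [338.2 209.3] 123 [0.4922 0.0418 0.1084]
heat_grip 0.5 [368.4 205.6] 70 [ 0.4948 -0.0577  0.1013]
mat 0.55 [448.  200.3] 5234 [ 0.5065 -0.3156  0.0058]
mat 0.4 [347.6 159.9] 5389 [ 6.248e-01 -4.000e-04  1.080e-01]
mat 0.38 [240.  200.3] 4809 [0.5278 0.3299 0.0054]
tray 0.66 [241.  198.4] 4626 [0.53   0.3291 0.0054]
tray 0.21 [272.1 130. ] 510 [0.7256 0.2118 0.126 ]
cake1 0.9 [180.2 243. ] 366 [0.4109 0.5191 0.0301]
cake1 0.63 [223.  223.6] 352 [0.4636 0.3798 0.0351]
soy_bottle 0.74 [272.8 130.8] 480 [0.7245 0.2122 0.1266]
rice_bowl 0.95 [430.1 123.5] 959 [ 0.7446 -0.2626  0.0251]
lid_tab 0.74 [347.2 165.3] 5315 [ 6.252e-01 -2.000e-04  1.081e-01]
```

View pics/ctop.png

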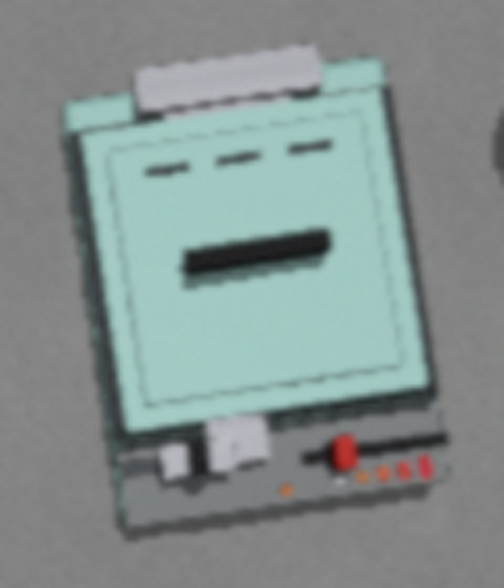

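View pics/cside.png

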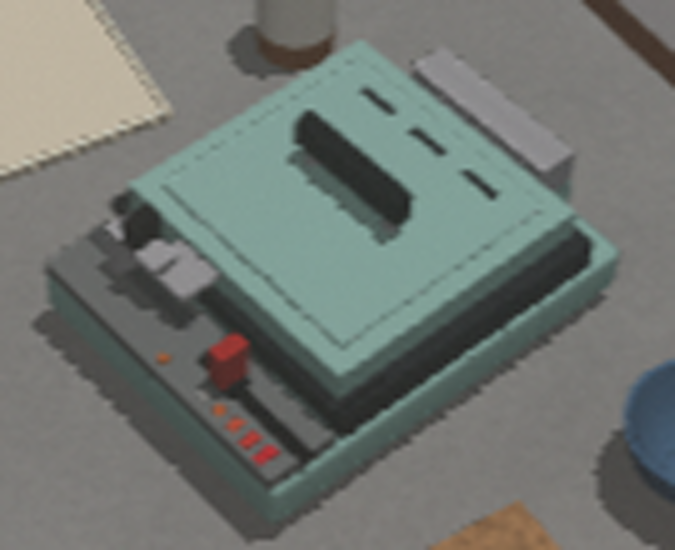

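```bash
cat > fit.py <<'E'
from h import *
from scipy.optimize import minimize
S=6
def box(x0,x1,y0,y1,z0,z1): return np.array([[x,y,z] for x in(x0,x1) for y in(y0,y1) for z in(z0,z1)])/1000.
PARTS=[box(-160,160,-120,120,0,66),box(-99,160,-120,120,0,80),box(130,160,-52,52,80,104.5)]
LID=[box(-90,120,-105,105,80,104)]
def T(p,X):
    c,s=np.cos(p[2]),np.sin(p[2]);return X@np.array([[c,s,0],[-s,c,0],[0,0,1]])+[p[0],p[1],0]
def render(n,p,parts,roi):
    u0,v0,u1,v1=roi;im=np.zeros(((v1-v0)*S,(u1-u0)*S),np.uint8)
    for P in parts:
        q=(proj(n,T(p,P))-[u0-.5,v0-.5])*S-.5
        h=cv2.convexHull(q.astype(np.float32))
        cv2.fillConvexPoly(im,np.round(h*16).astype(np.int32),255,shift=4)
    return cv2.resize(im,(u1-u0,v1-v0),interpolation=cv2.INTER_AREA)/255.
def fit(frames,p0,parts,rois,zmin=.006,ign=None):
    obs={}
    for n in frames:
        z=cloud(n,frames[n])[...,2];u0,v0,u1,v1=rois[n]
        obs[n]=((z>zmin)[v0:v1,u0:u1]).astype(float)
    def cost(p):
        return sum(np.abs(render(n,p,parts,rois[n])-obs[n]).sum() for n in frames)
    best=None
    for k in range(3):
        r=minimize(cost,p0,method="Nelder-Mead",options=dict(initial_simplex=np.array(p0)+np.array([[0,0,0],[.012,0,0],[0,.012,0],[0,0,.06]])/(k+1),xatol=1e-5,fatol=.1))
        p0=r.x
    return r.x,r.fun,obs
E
python3 - <<'E'
from fit import *
rois={"top":(298,105,404,235),"side":(292,168,416,272)}
fr={n:np.load(f"pics/{n}0.npy") for n in rois}
for f in (["top"],["side"],["top","side"]):
    p,c,o=fit({n:fr[n] for n in f},[.6,0.005,.12],PARTS+LID,{n:rois[n] for n in f})
    print(f,np.round(p,4),np.degrees(p[2]),c)
G=lambda x,y,z:T(p,np.array([[x,y,z]])/1000.)
outs=[]
for n in rois:
    im=cv2.imread(f"pics/{n}0.png");u0,v0,u1,v1=rois[n]
    cv=cv2.resize(im[v0:v1,u0:u1],None,fx=5,fy=5,interpolation=cv2.INTER_CUBIC)
    for P in PARTS+LID:
        q=(proj(n,T(p,P))-[u0-.5,v0-.5])*5-.5
        for a in range(8):
            for b in range(a):
                if bin(a^b).count("1")==1: cv2.line(cv,tuple(np.int32(q[a])),tuple(np.int32(q[b])),(0,255,255),1)
    for g,cl in(((-97,0,88),(255,0,0)),((-125,-40,104.5),(0,255,0)),((-114,55,131.5),(255,0,255)),((15,0,146),(0,0,255))):
        q=((proj(n,G(*g))-[u0-.5,v0-.5])*5-.5)[0];cv2.circle(cv,tuple(np.int32(q)),4,cl,-1)
    cv2.imwrite(f"pics/f_{n}.png",cv[:600,:800])
# surface checks
W=cloud("top",fr["top"])
c,s=np.cos(p[2]),np.sin(p[2])
X=(W-[p[0],p[1],0])@np.array([[c,-s,0],[s,c,0],[0,0,1]])*1000
m=lambda a,b,cc,d,e,f:(X[...,0]>a)&(X[...,0]<b)&(X[...,1]>cc)&(X[...,1]<d)&(X[...,2]>e)&(X[...,2]<f)
for nm,mm in(("handle",m(-60,90,-90,90,128,170)),("lockgrip",m(-135,-100,20,110,118,150)),("heat",m(-140,-110,-80,-20,92,115)),("panel",m(-60,90,-80,80,95,115)),("ledge",m(-150,-140,-100,100,50,75)),("lip",m(132,158,-45,45,98,115))):
    q=X[mm];print(nm,mm.sum(),np.round(q.mean(0),1),np.round(q.min(0),1),np.round(q.max(0),1))
E
```

```text
['top'] [ 0.6175 -0.0042  0.128 ] 7.33534188330735 478.4117647058824
['side'] [0.6234 0.0065 0.1213] 6.9499835894953685 1249.5882352941176
['top', 'side'] [ 0.6179 -0.0017  0.1257] 7.2033133588069465 1839.3921568627452
handle 229 [ 10.6  -1.7 144.6] [  3.3 -51.7 128.3] [ 20.1  47.7 151.6]
lockgrip 44 [-118.5   56.8  130.9] [-130.    49.7  119.6] [-106.9   63.8  135.3]
heat 39 [-129.   -44.2  103.5] [-139.2  -51.5   92.9] [-118.4  -37.9  107. ]
panel 2587 [ 14.9   0.4 109. ] [-60.  -79.9 102.7] [ 89.8  80.  114.9]
ledge 219 [-145.1    1.8   65.9] [-150.   -99.6   58.9] [-140.    99.7   71.5]
lip 237 [143.4  -0.5 104.5] [132.2 -44.8  99.7] [155.3  44.7 109.3]
```

View pics/f_top.png

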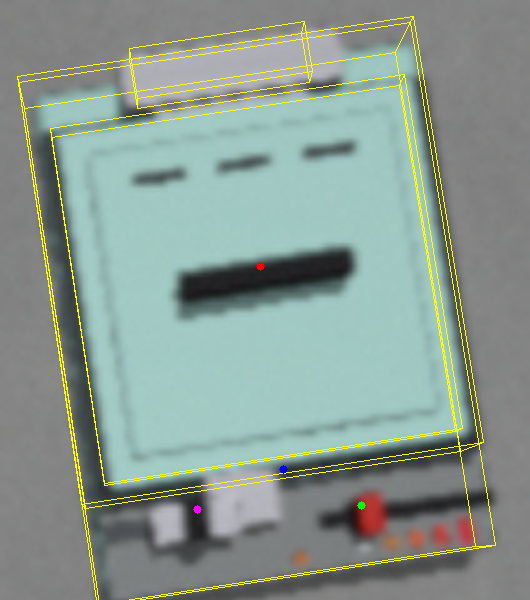

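View pics/f_side.png

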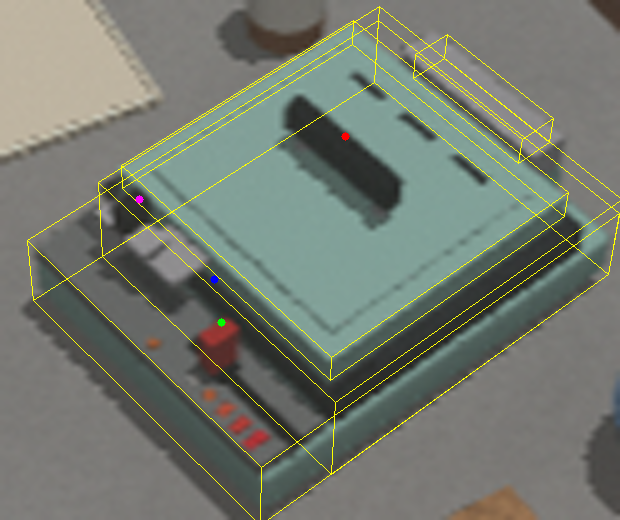

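```bash
python3 - <<'E'
from fit import *
fr={n:np.load(f"pics/{n}0.npy") for n in("top","side")}
p=[.6165,-.004,.127]
c,s=np.cos(p[2]),np.sin(p[2])
for n in fr:
    X=(cloud(n,fr[n])-[p[0],p[1],0])@np.array([[c,-s,0],[s,c,0],[0,0,1]])*1000
    print(n)
    for x0 in range(-170,180,10):
        row=[]
        for y0 in list(range(-130,-90,5))+list(range(-90,90,30))+list(range(90,130,5)):
            w=5 if abs(y0+2)>=90 else 30
            m=(abs(X[...,0]-x0-5)<5)&(X[...,1]>=y0)&(X[...,1]<y0+w)
            row.append("%4.0f"%np.median(X[m][:,2]) if m.sum()>2 else "   .")
        print(x0,"".join(row))
E
```

```text
top
-170   -1   1  -1   1  -1  -1  -2  -0  -0  -0  -0   1   0   0   1   1  -0  -1  -1  -2   0  -2
-160    .   .   .  64  67  66  66  67  65  65  66  65  65  65  65  64  65  63  62  26  -0   1
-150    .   .   .  66  66  67  67  68  66  66  66  66  66  66  661207  65  67  64  47   0  -2
-140    .   .  66  66  66  69  67  69  67 100  66  65  66  66  66  65  65  66  65  50  -1  -1
-130    .   .  67  68  67  67  67  66  67  93  66  66 107 105  67  66  65  66  66  50  -0   0
-120    .   .  63  65  65  65  65  68  65  66  66  96 109 107  69  69  67  67  67  51   1  -0
-110    .   .   .  66  65  65  69  67  66  67  67  96 100  86  66  67  69  65  68  49  -1  -0
-100    .   .   .  87  81  80  80  84  81  80  81  99  96  82  81  81  87  86  78  52   0   0
-90    .   .  80  87  84 104 105 105 104 103 104 104 104 105 101 103 104  81  84  51  -2  -2
-80    .   .   .  86   . 105 105 104 107 106 108 107 108 108 106 104 104  84  80  50   1   0
-70    .   .  80  87   . 102 103 104 109 109 108 109 110 109 104 103 103  85  83  49  -0   1
-60    .   .   .  82   . 103 104 104 109 109 109 109 109 108 105 
[... 4712 characters left out ...]
6 106 107 106 106 106   . 104   .   .   .   .   .
110   -0  32  39  73  85  99 102 105 104 103 103 102 104 105   .   . 104   .   .   .   .   .
120   -0  17  39  60   .   .   .   . 102 103 103 101 100   .   .   .   .   .   .   .   .   .
130    0  29  46  51   .   .   .   .  93 106 105 104 105 104   .   .   .   .   .   .   .   .
140    1   3  31  47  52   .  54  54  79 105 103 105 106 106   .   .   .   .   .   .   .   .
150    1   1   .  -0   .   .   .   .  78 103 104 102 105   .   .   .   .   .   .   .   .   .
160    .   2   .   3   .   .   .   .   .   .   .   .   .   .   .   .   .   .   .   .   .   .
170   -1   0   0  -0   2   .   .   .   .   .   .   .   .   .   .   .   .   .   .   .   .   .
```

```bash
cat >> fit.py <<'E'
PARTS=[box(-160,160,-120,120,0,52),box(-155,-99,-115,115,0,66),box(-99,130,-115,115,0,80),box(-99,-95,-113,113,80,88),box(130,160,-58,58,52,104.5)]
def overlay(n,im,p,parts,roi,fn,pts=()):
    u0,v0,u1,v1=roi;k=5
    cv=cv2.resize(im[v0:v1,u0:u1],None,fx=k,fy=k,interpolation=cv2.INTER_CUBIC)
    f=lambda X:(proj(n,T(p,X))-[u0-.5,v0-.5])*k-.5
    for P in parts:
        q=f(P)
        for a in range(8):
            for b in range(a):
                if bin(a^b).count("1")==1: cv2.line(cv,tuple(np.int32(q[a])),tuple(np.int32(q[b])),(0,255,255),1)
    for g,cl in pts:
        cv2.circle(cv,tuple(np.int32(f(np.array([g])/1000.)[0])),4,cl,-1)
    cv2.imwrite(fn,cv[:600,:800])
E
python3 - <<'E'
from fit import *
rois={"top":(298,105,404,235),"side":(292,180,416,272)}
fr={n:np.load(f"pics/{n}0.npy") for n in rois}
d=fr["side"];d[160:186,330:362]=0;  # bottle foot
z=cloud("side",d)
ex=[box(-125,-103,20,82,80,107),box(-126,-102,48,62,100,131)]
for f in (["top"],["side"],["top","side"]):
    p,c,o=fit({n:fr[n] for n in f},[.6165,-.004,.127],PARTS+LID+ex,{n:rois[n] for n in f},zmin=.012)
    print(f,np.round(p,4),np.degrees(p[2]),c)
for n in rois: overlay(n,cv2.imread(f"pics/{n}0.png"),p,PARTS+LID,rois[n],f"pics/g_{n}.png",[((-97,0,88),(255,0,0)),((-125,-40,104.5),(0,255,0)),((-114,55,131.5),(255,0,255)),((15,0,146),(0,0,255))])
E
```

```text
['top'] [ 0.6174 -0.0059  0.1198] 6.86541406709711 260.67843137254897
['side'] [0.624  0.0064 0.1253] 7.178694890154555 389.79999999999995
['top', 'side'] [ 0.6181 -0.0049  0.1204] 6.896882469467517 954.2901960784313
```

View pics/g_top.png

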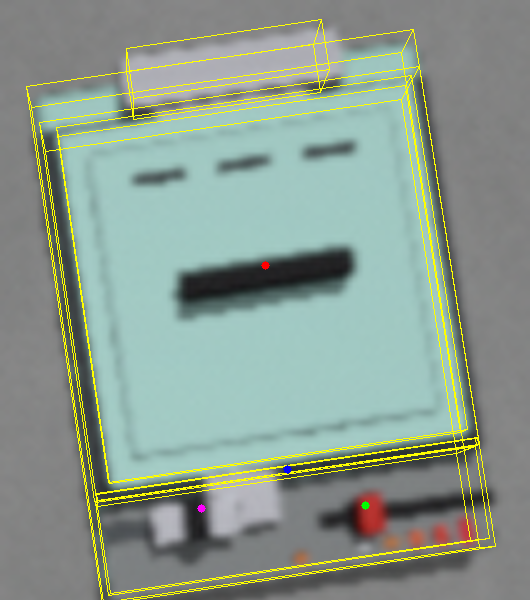

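View pics/g_side.png

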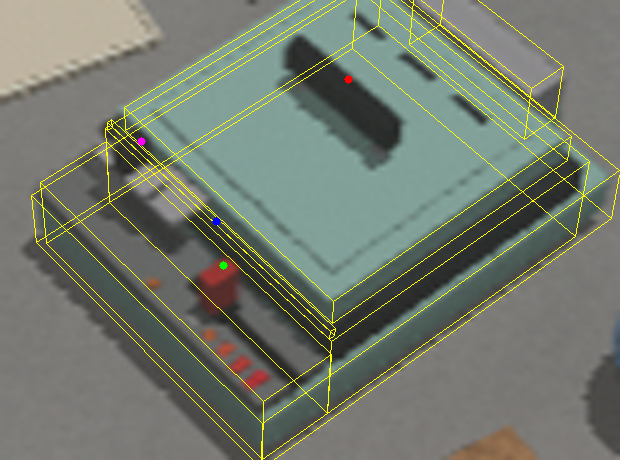

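```bash
python3 - <<'E'
from fit import *
for n in("top","side"):
    W=cloud(n,np.load(f"pics/{n}0.npy"));im=cv2.imread(f"pics/{n}0.png").astype(int)
    box_=(W[...,0]>.4)&(W[...,0]<.85)&(abs(W[...,1])<.17)
    h=box_&(W[...,2]>.138)&(W[...,2]<.17)&(W[...,0]>.58)
    red=box_&(im[...,2]>110)&(im[...,1]<70)&(W[...,2]>.098)
    cork=(abs(W[...,0]-.5)<.2)&(W[...,1]<-.17)&(W[...,1]>-.47)&(im[...,2]>im[...,0]+40)&(W[...,2]<.02)
    brown=(abs(W[...,1]-.35)<.12)&(abs(W[...,0]-.5)<.15)&(im[...,2]>im[...,0]+40)&(W[...,2]>.03)
    lip=box_&(W[...,2]>.098)&(W[...,2]<.112)&(im.max(-1)-im.min(-1)<25)&(im[...,1]>110)&(W[...,0]>.7)
    tray=(abs(W[...,1]-.33)<.2)&(abs(W[...,0]-.5)<.2)&(im.min(-1)>130)
    for nm,m in(("handle",h),("red",red),("cork",cork),("lip",lip),("tray",tray)):
        print(n,nm,m.sum(),np.round(W[m].mean(0)*1000,1),cv2.minAreaRect(W[m][:,:2].astype(np.float32)*1000))
    k,lab,st,cen=cv2.connectedComponentsWithStats(brown.astype(np.uint8))
    for i in range(1,k):
        if st[i,4]>50: print(n,"cake",st[i,4],np.round(W[lab==i].mean(0)*1000,1),cv2.minEnclosingCircle(W[lab==i][:,:2].astype(np.float32)*1000))
    T_=(abs(W[...,0]-.45)<.3)&(abs(W[...,1])<.5)&(W[...,2]<.02)
    if n=='top':
        for c in(-.7,-.45,-.2,.2): print(c)
    print("z table med", np.median(W[(abs(W[...,2])<.003)&(abs(W[...,1])<.6)&(abs(W[...,0]-.5)<.3)],0))
E
```

```text
top handle 208 [629.4  -2.6 145.7] ((629.9473876953125, -2.2783470153808594), (16.157014846801758, 99.28643798828125), 7.4933037757873535)
top red 35 [492.3 -58.6 135.7] ((484.5517272949219, 3.3865203857421875), (21.356184005737305, 146.55801391601562), 7.824719429016113)
top cork 5223 [ 508.2 -317.3    5.8] ((508.203125, -318.7817077636719), (232.1357421875, 227.5299835205078), 88.73583984375)
top lip 490 [754.4   9.7 104.6] ((731.7185668945312, 29.465072631835938), (77.03107452392578, 171.87574768066406), 7.101497650146484)
top tray 10520 [520.  319.8   2.5] ((499.974365234375, 329.94329833984375), (399.8595275878906, 399.90655517578125), 89.98975372314453)
top cake 293 [463.4 380.9  35.5] ((463.39410400390625, 381.50189208984375), 29.854700088500977)
top cake 292 [454.4 293.9  35.4] ((454.72064208984375, 294.00628662109375), 29.626916885375977)
-0.7
-0.45
-0.2
0.2
z table med [4.27313576e-01 4.44127591e-03 1.74566933e-05]
side handle 144 [625.7  -4.9 145.8] ((626.1354370117188, -3.4703407287597656), (21.545955657958984, 98.31648254394531), 5.541675567626953)
side red 23 [493.2 -62.  104.3] ((492.7124328613281, -63.20664978027344), (22.805652618408203, 14.424064636230469), 22.604183197021484)
side cork 5182 [ 504.3 -322.     6.1] ((509.0247497558594, -316.2491760253906), (231.6193389892578, 236.21327209472656), 89.32970428466797)
side lip 250 [752.9   9.2 104.9] ((734.83349609375, 12.592475891113281), (76.5923843383789, 213.16168212890625), 5.503850936889648)
side tray 2093 [525.8 323.    6.1] ((516.860107421875, 331.93829345703125), (241.41558837890625, 237.57852172851562), 84.3255844116211)
side cake 149 [460.6 381.   36.2] ((460.5427551269531, 381.02685546875), 33.473899841308594)
side cake 153 [452.  294.6  36. ] ((452.4722595214844, 295.01287841796875), 31.750545501708984)
z table med [ 4.26271459e-01 -2.20823171e-01  1.97296355e-04]
```

```bash
sed -i 's/        obs\[n\]=.*/        obs[n]=((z>zmin)[v0:v1,u0:u1]).astype(float);val[n]=(frames[n]>0)[v0:v1,u0:u1]/; s/    obs={}/    obs={};val={}/; s/np.abs(render(n,p,parts,rois\[n\])-obs\[n\]).sum()/(np.abs(render(n,p,parts,rois[n])-obs[n])*val[n]).sum()/' fit.py
sed -i 's/cv\[:600,:800\])/cv[:700,:800])/' fit.py
cat > g0.py <<'E'
from fit import *
rois={"top":(300,105,402,225),"side":(294,172,416,272)}
fr={n:np.load(f"pics/{n}0.npy") for n in rois}
rois["top"]=(298,105,404,235)
d=fr["side"];d[150:184,330:364]=0
print((d==0)[172:272,294:416].sum(),(fr["top"]==0)[105:235,298:404].sum())
ex=[box(-125,-103,20,82,80,107),box(-126,-102,48,62,100,131)]
for f in (["top"],["side"],["top","side"]):
    p,c,o=fit({n:fr[n] for n in f},[.6165,-.004,.127],PARTS+LID+ex,{n:rois[n] for n in f},zmin=.012)
    print(f,np.round(p,4),np.degrees(p[2]),c)
for n in rois: overlay(n,cv2.imread(f"pics/{n}0.png"),p,PARTS+LID,rois[n],f"pics/g2_{n}.png",[((-97,0,88),(255,0,0)),((-125,-40,104.5),(0,255,0)),((-114,55,131.5),(255,0,255)),((15,0,146),(0,0,255))])
E
python3 g0.py
```

```text
453 76
['top'] [ 0.6176 -0.0058  0.1206] 6.908232124598602 227.27450980392157
['side'] [0.6233 0.006  0.1244] 7.12907808257017 382.81568627450974
['top', 'side'] [ 0.6176 -0.005   0.12  ] 6.876344332882939 849.4627450980392
```

View pics/g2_top.png

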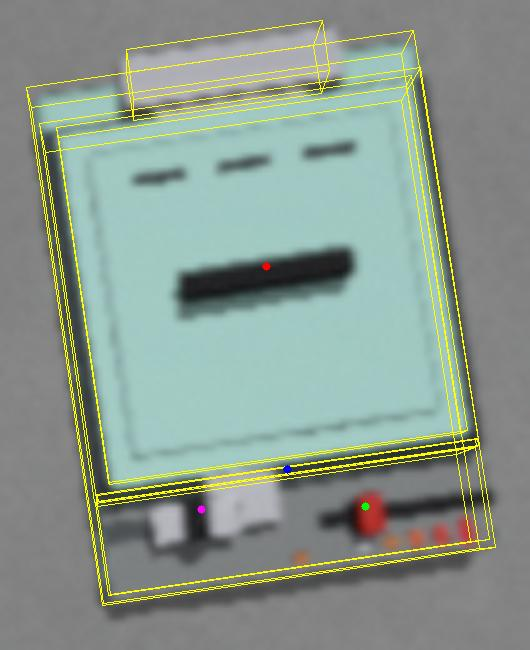

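View pics/g2_side.png

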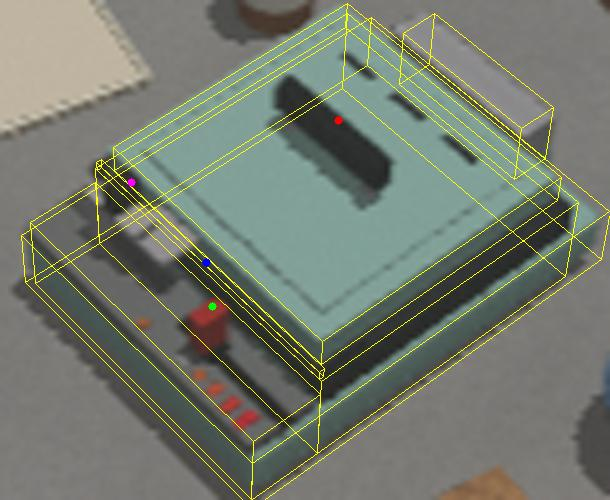

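```bash
cat >> g0.py <<'E'
o=fit({n:fr[n] for n in rois},p,PARTS+LID+ex,rois,zmin=.012)[2]
ims=[]
for n in rois:
    r=render(n,p,PARTS+LID+ex,rois[n]);a=np.dstack([o[n]*255,r*255,o[n]*0]).astype(np.uint8)
    ims.append(cv2.resize(a,(400,400),interpolation=cv2.INTER_NEAREST))
cv2.imwrite("pics/dbg.png",np.hstack(ims))
E
python3 g0.py >/dev/null
```

```text
(no output)
```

View pics/dbg.png

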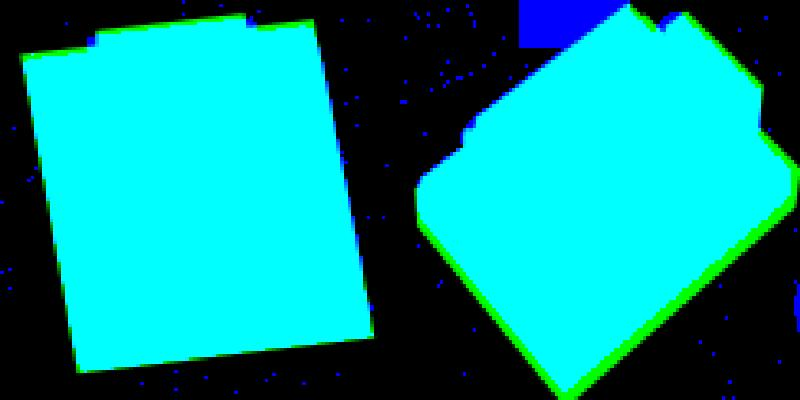

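```bash
sed -i 's/^PARTS=\[box(-160,160,-120,120,0,52)/PARTS=[box(-160,160,-120,120,12,52)/; s/,0,66)/,12,66)/g; s/,0,80)/,12,80)/g' fit.py; sed -i 's/ex=\[/d[172:176]=0;ex=[/' g0.py; python3 g0.py
```

```text
453 76
['top'] [ 0.6176 -0.0058  0.1206] 6.908232124598602 227.27450980392157
['side'] [6.193e-01 2.000e-04 1.264e-01] 7.244314198536913 239.38823529411766
['top', 'side'] [ 0.6181 -0.0049  0.1176] 6.737884840497282 609.7137254901961
```

View pics/g2_top.png

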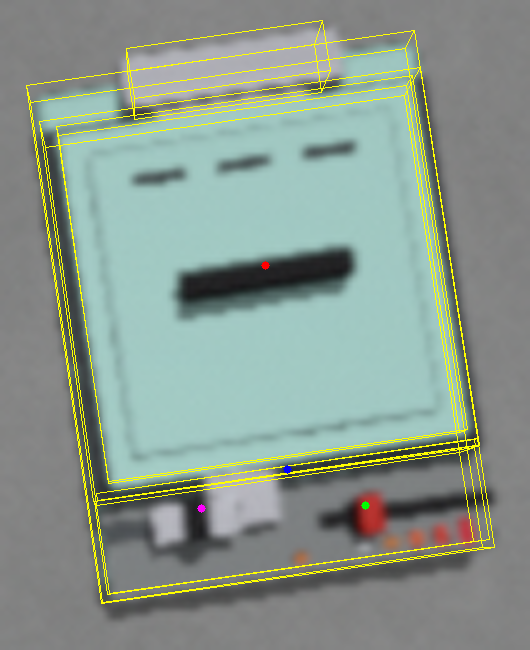

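View pics/g2_side.png

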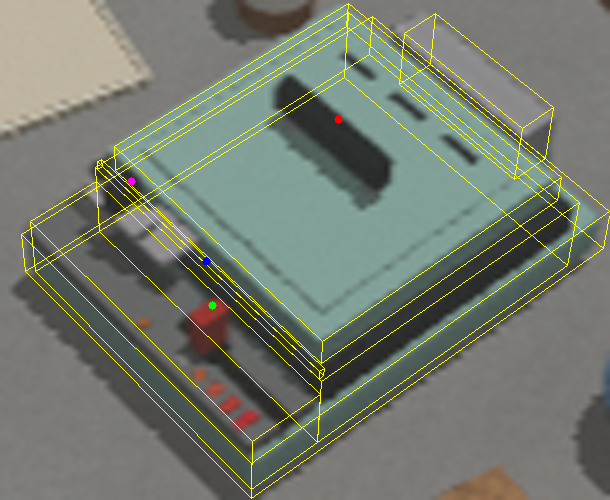

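View pics/dbg.png

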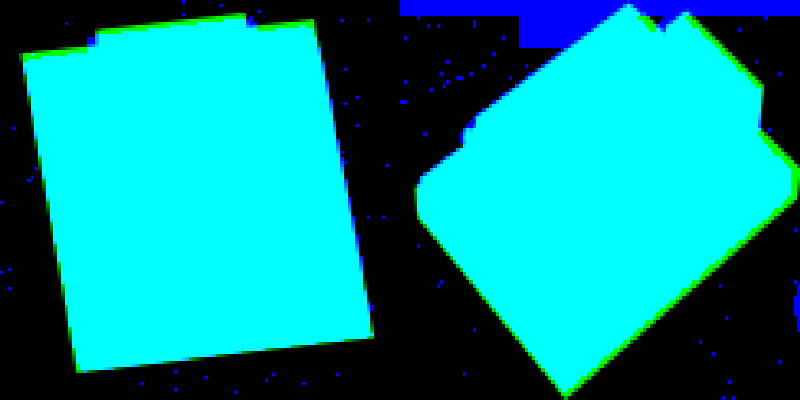

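```bash
cat > g1.py <<'E'
from fit import *
from scipy.optimize import differential_evolution as DE
rois={"top":(298,105,404,235),"side":(294,176,416,274)}
fr={n:np.load(f"pics/{n}0.npy") for n in rois}
fr["side"][150:186,320:364]=0
ex=[box(-125,-103,20,82,80,107),box(-126,-102,48,62,100,131)]
def mk(q):
    xb,xf,w,zt,wp=q
    return [box(xf,xb,-w,w,12,zt),box(-155,-99,-wp,wp,12,66),box(-99,130,-wp,wp,12,80),box(-99,-95,-wp,wp,80,88),box(130,xb,-58,58,52,104.5)]+LID+ex
for f in (["top"],["side"],["top","side"]):
    O={}
    for n in f:
        u0,v0,u1,v1=rois[n];z=cloud(n,fr[n])[...,2];O[n]=((z>.012)[v0:v1,u0:u1].astype(float),(fr[n]>0)[v0:v1,u0:u1])
    c=lambda q:sum((np.abs(render(n,q[:3],mk(q[3:]),rois[n])-O[n][0])*O[n][1]).sum() for n in f)
    r=DE(c,[(.605,.63),(-.02,.012),(.1,.15),(152,162),(-162,-152),(114,122),(45,60),(106,117)],popsize=8,maxiter=60,seed=1,tol=1e-6,polish=False)
    print(f,np.round(r.x[:2],4),np.degrees(r.x[2]),np.round(r.x[3:],1),r.fun)
    for n in f:
        a=np.dstack([O[n][0]*255,render(n,r.x[:3],mk(r.x[3:]),rois[n])*255,0*O[n][0]]).astype(np.uint8);cv2.imwrite(f"pics/d_{n}.png",cv2.resize(a,None,fx=4,fy=4,interpolation=0))
E
time python3 g1.py
```

```text
['top'] [ 0.6198 -0.0049] 6.972272524214498 [ 153.5 -161.3  119.5   46.1  116. ] 118.29411764705881
['side'] [ 0.6148 -0.0023] 6.924997351387401 [ 156.5 -154.8  117.4   48.3  114.3] 132.9529411764706
['top', 'side'] [ 0.6143 -0.0038] 6.8718522698184845 [ 158.1 -152.2  116.6   48.6  116.9] 286.30980392156863
real	0m29.419s
user	0m28.513s
sys	0m0.207s
```

```bash
python3 - <<'E'
from fit import *
p=[.6157,-.0037,np.radians(6.95)]
PARTS[0]=box(-160,160,-120,120,0,52)
for n,r in {"top":(298,105,404,235),"side":(294,172,416,272)}.items():
    overlay(n,cv2.imread(f"pics/{n}0.png"),p,PARTS+LID,r,f"pics/g3_{n}.png",[((-97,0,88),(255,0,0)),((-125,-40,104.5),(0,255,0)),((-114,55,131.5),(255,0,255)),((15,0,146),(0,0,255))])
E
```

```text
(no output)
```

View pics/g3_top.png

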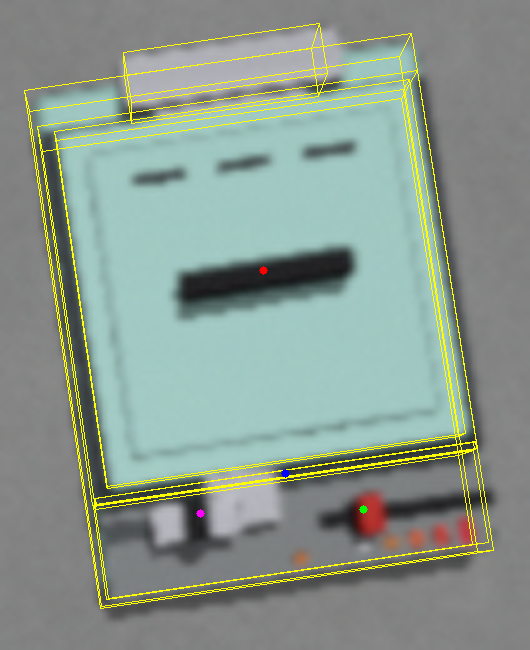

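View pics/g3_side.png

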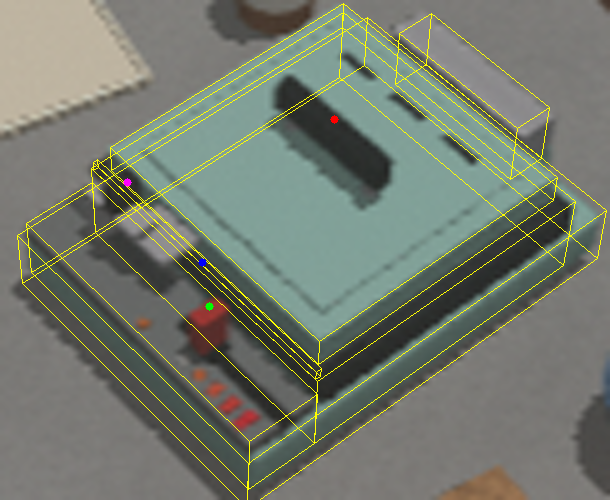

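```bash
python3 - <<'E'
from fit import *
p=[.6157,-.0037,np.radians(6.95)]
c,s=np.cos(p[2]),np.sin(p[2])
for n in("top","side"):
    X=(cloud(n,np.load(f"pics/{n}0.npy"))-[p[0],p[1],0])@np.array([[c,-s,0],[s,c,0],[0,0,1]])*1000
    def rep(nm,m):
        q=X[m][:,:2].astype(np.float32);r=cv2.minAreaRect(q);print(n,nm,len(q),"ctr",np.round(q.mean(0),1),"rect",np.round(r[0],1),np.round(r[1],1),round(r[2],1))
    b=(abs(X[...,0])<170)&(abs(X[...,1])<130)
    rep("lip",b&(X[...,0]>134)&(X[...,0]<166)&(abs(X[...,2]-104.5)<4)&(abs(X[...,1])<90))
    rep("handle",b&(X[...,2]>138)&(X[...,2]<155)&(X[...,0]>-30))
    rep("panel",b&(X[...,2]>106.5)&(X[...,2]<112)&(X[...,0]>-80))
    rep("lid",b&(X[...,2]>101)&(X[...,2]<160)&(X[...,0]>-88)&(X[...,0]<125))
    rep("ledge",b&(abs(X[...,2]-66)<4)&(X[...,0]<-98))
    rep("plate+",b&(X[...,2]>74)&(X[...,2]<160)&(abs(X[...,0])<90))
    rep("heat",b&(X[...,2]>98)&(X[...,2]<115)&(X[...,0]<-105)&(X[...,1]<0))
    rep("lockgrip",b&(X[...,2]>124)&(X[...,2]<140)&(X[...,0]<-95))
    rep("bolt",b&(X[...,2]>100)&(X[...,2]<111)&(X[...,0]<-100)&(X[...,1]>0))
E
```

```text
top lip 334 ctr [145.8  -2.6] rect [145.9  -2.1] [ 23.7 129.8] 0.2
top handle 208 ctr [13.7 -0.5] rect [14.3 -0.3] [16.2 99.3] 0.5
top panel 3089 ctr [17.2 -0.1] rect [38.6 -0.1] [208.7 235.4] 89.9
top lid 4991 ctr [14.9 -0.1] rect [15.8 -0.7] [208.3 210.4] 0.3
top ledge 1106 ctr [-131.6   -7.3] rect [-129.3   -3.7] [235.2  55.9] 90.0
top plate+ 4808 ctr [-0.9  0.3] rect [-0.1 -2. ] [179.9 232.2] 0.0
top heat 40 ctr [-127.3  -43.4] rect [-127.5  -43.7] [23.2 13.2] 3.9
top lockgrip 43 ctr [-116.4   57.9] rect [-115.7   58.2] [14.2 22.6] 82.8
top bolt 98 ctr [-115.6   54.9] rect [-115.7   46.7] [24.3 71.7] 3.7
side lip 149 ctr [144.7  -3.5] rect [145.7  -1.5] [130.9  22.3] 89.3
side handle 144 ctr [ 9.8 -2.4] rect [10.4 -1. ] [98.3 21.5] 88.6
side panel 1573 ctr [13.8 -4.6] rect [37.1 -1.5] [210.1 234.2] 89.0
side lid 2920 ctr [ 8.6 -6.7] rect [18.6  0.5] [212.9 216.4] 0.2
side ledge 722 ctr [-135.    -9.8] rect [-129.9   -1.5] [ 63.4 236.2] 0.3
side plate+ 3054 ctr [ -4.6 -19.1] rect [-0.1 -5.3] [179.8 229.6] 0.0
side heat 34 ctr [-131.3  -42.9] rect [-130.1  -42.5] [25.  15.5] 2.5
side lockgrip 32 ctr [-119.8   57.7] rect [-119.4   59.4] [25.2 15. ] 0.5
side bolt 73 ctr [-118.9   43.9] rect [-117.    47.3] [26.2 76.5] 8.7
```

```bash
cat >> h.py <<'E'
GP=[.6137,-.0055,np.radians(6.95)]
def Gw(x,y,z):
    c,s=np.cos(GP[2]),np.sin(GP[2]);return np.array([GP[0]+(c*x-s*y)/1000,GP[1]+(s*x+c*y)/1000,z/1000])
def Gr(yaw=0,tilt=0):   # lid-like rotation in griddle frame: yaw deg, tilt = back down deg
    return Rr.from_euler("z",GP[2]+np.radians(yaw))*Rr.from_euler("y",np.radians(tilt))
def Wr(yawdeg,tilt=0): return Rr.from_euler("z",np.radians(yawdeg))*Rr.from_euler("y",np.radians(tilt))
# body frame B (x back,y left,z up) -> tool: jaws along B x or y
def tool(B,jaw,flip=1):
    if jaw=="x": M=np.array([[0,flip,0],[flip,0,0],[0,0,-1]]).astype(float) # columns = tool axes in B
    else: M=np.array([[flip,0,0],[0,-flip,0],[0,0,-1]]).astype(float)
    assert abs(np.linalg.det(M)-1)<1e-6
    return B*Rr.from_matrix(M)
def q4(R): x=R.as_quat();return np.array([x[3],x[0],x[1],x[2]])
PZ=0.0187
def tcp_for(pinch,R): return np.asarray(pinch)+R.apply([0,0,PZ])
def best(pinch,B,jaw):
    o=[]
    for f in(1,-1):
        R=tool(B,jaw,f);j=ctrl.ik(tcp_for(pinch,R),q4(R))
        if j is not None: o.append((np.abs(np.array(j)-get_state()["qpos"]).max(),f,j,R))
    return min(o,key=lambda a:a[0]) if o else None
def F(): return get_state()["contact_force"]
def say(*a):
    s=get_state();print(*a,"t=%.1f"%s["time"],"tcp",np.round(s["tcp_pos"],4),"w=%.4f"%s["width"],"F",np.round(s["contact_force"],1))
E
python3 - <<'E'
from h import *
g={"lock":(Gw(-114,60,129),Gr(),"y"),"lockhi":(Gw(-114,60,250),Gr(),"y"),"handle":(Gw(17,0,136),Gr(),"x"),"tilt":(Gw(30,0,170),Gr(0,20),"x"),"tilt2":(Gw(0,0,230),Gr(0,22),"x"),"mat":(np.array([.507,-.317,.06]),Wr(0),"x"),"mathi":(np.array([.507,-.317,.25]),Wr(0),"x"),
"cakeA":(np.array([.462,.381,.03]),Wr(0),"x"),"cakeB":(np.array([.4535,.294,.03]),Wr(0),"x"),"p3":(Gw(50,45,95),Gr(),"y"),"p2":(Gw(-40,-45,95),Gr(),"y"),"heat":(Gw(-125,-40,97),Gr(),"y"),"p3x":(Gw(50,45,95),Gr(),"x")}
for k,(p,B,j) in g.items():
    for f in(1,-1):
        R=tool(B,j,f);q=ctrl.ik(tcp_for(p,R),q4(R));print(k,f,np.round(p,3),None if q is None else np.round(q,2))
E
```

```text
lock 1 [0.493 0.04  0.129] [-0.45  0.49  0.46  2.01 -0.33  0.72 -1.23]
lock -1 [0.493 0.04  0.129] [-0.01  0.45 -0.17  2.    0.12  0.7   1.44]
lockhi 1 [0.493 0.04  0.25 ] [-0.52  0.34  0.53  1.84 -0.2   1.02 -1.35]
lockhi -1 [0.493 0.04  0.25 ] [-0.09  0.3  -0.05  1.83  0.02  1.    1.54]
handle 1 [ 0.631 -0.003  0.136] [-0.19  0.63  0.26  1.64 -0.2   0.9   0.27]
handle -1 [ 0.631 -0.003  0.136] [ 0.32  0.67 -0.6   1.63  0.44  0.98  2.84]
tilt 1 [ 0.643 -0.002  0.17 ] [-0.12  0.8   0.15  1.21 -0.07  1.49  0.14]
tilt -1 [ 0.643 -0.002  0.17 ] [ 0.26  0.87 -0.7   1.2   0.44  1.59  2.86]
tilt2 1 [ 0.614 -0.006  0.23 ] [-0.12  0.73  0.15  1.2  -0.05  1.6   0.14]
tilt2 -1 [ 0.614 -0.006  0.23 ] [ 0.26  0.79 -0.68  1.2   0.38  1.68  2.89]
mat 1 [ 0.507 -0.317  0.06 ] [ 0.17  0.75  0.59  1.8  -0.57  0.77  1.06]
mat -1 [ 0.507 -0.317  0.06 ] [-0.07  0.99  1.15  1.8  -1.03  1.09 -1.67]
mathi 1 [ 0.507 -0.317  0.25 ] [-0.03  0.63  0.98  1.58 -0.55  1.22  1.05]
mathi -1 [ 0.507 -0.317  0.25 ] [-0.09  0.7   1.15  1.59 -0.66  1.29 -1.98]
cakeA 1 [0.462 0.381 0.03 ] [-0.75  0.71  0.04  1.81 -0.04  0.62 -0.69]
cakeA -1 [0.462 0.381 0.03 ] [-0.36  0.78 -0.61  1.81  0.63  0.76  1.83]
cakeB 1 [0.454 0.294 0.03 ] [-0.66  0.66  0.05  1.97 -0.07  0.52 -0.56]
cakeB -1 [0.454 0.294 0.03 ] [-0.25  0.71 -0.59  1.97  0.64  0.65  1.89]
p3 1 [0.658 0.045 0.095] [-0.4   0.76  0.53  1.6  -0.45  0.91 -1.16]
p3 -1 [0.658 0.045 0.095] [ 0.01  0.7  -0.21  1.59  0.17  0.87  1.43]
p2 1 [ 0.579 -0.055  0.095] [-0.28  0.67  0.55  1.82 -0.47  0.79 -0.94]
p2 -1 [ 0.579 -0.055  0.095] [ 0.15  0.6  -0.16  1.81  0.13  0.74  1.62]
heat 1 [ 0.494 -0.06   0.097] [-0.25  0.55  0.48  2.03 -0.41  0.65 -0.95]
heat -1 [ 0.494 -0.06   0.097] [ 0.14  0.5  -0.1   2.03  0.09  0.62  1.67]
p3x 1 [0.658 0.045 0.095] [-0.23  0.71  0.21  1.59 -0.18  0.86  0.17]
p3x -1 [0.658 0.045 0.095] [ 0.25  0.77 -0.64  1.59  0.52  0.97  2.71]
```

The lock is the black block at top (338,208). The red block at (368,206) is the heat selector, not the lock. Now I'll go to the lock, grip it and open it.

```bash
cat >> h.py <<'E'
def goto(pinch,B,jaw,flip,line=True,v=.15):
    R=tool(B,jaw,flip);P=tcp_for(pinch,R)
    if line: ctrl.movel(P,q4(R),max_speed=v)
    else: ctrl.movep(P,q4(R))
def slide(dirw,dist,step=.002,v=.04,lim=8.,q=None):
    """push along world dir until force opposing exceeds lim"""
    p0=np.array(get_state()["tcp_pos"]);d=0
    while d<dist-1e-9:
        d=min(d+step,dist);ctrl.movel(p0+dirw*d,max_speed=v)
        f=-F()@dirw
        if f>lim: break
    return d,f
E
python3 - <<'E'
from h import *
cv2.imwrite("pics/lockcrop.png",cv2.resize(vision.grab_frame("top")[0][190:235,310:400],None,fx=8,fy=8,interpolation=cv2.INTER_CUBIC))
say(0)
goto(Gw(-115,60,250),Gr(),"y",-1,False);say(1)
goto(Gw(-115,60,150),Gr(),"y",-1,True,.2);say(2)
for n in("top","side"):
    cv2.imwrite(f"pics/l_{n}.png",vision.grab_frame(n)[0])
E
```

```text
0 t=0.8 tcp [0.2148 0.5869 0.2313] w=0.0852 F [0.7 0.4 0.2]
1 t=3.0 tcp [0.4924 0.0411 0.2313] w=0.0855 F [-1.   0.9  0.7]
2 t=3.7 tcp [0.4928 0.0406 0.1318] w=0.0856 F [0.1 0.5 0.1]
```

View pics/l_side.png

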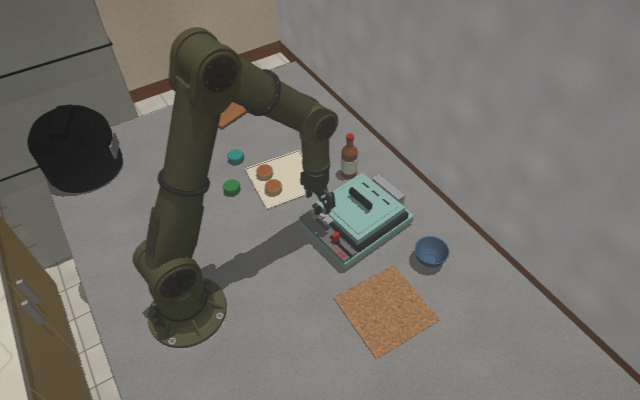

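View pics/lockcrop.png

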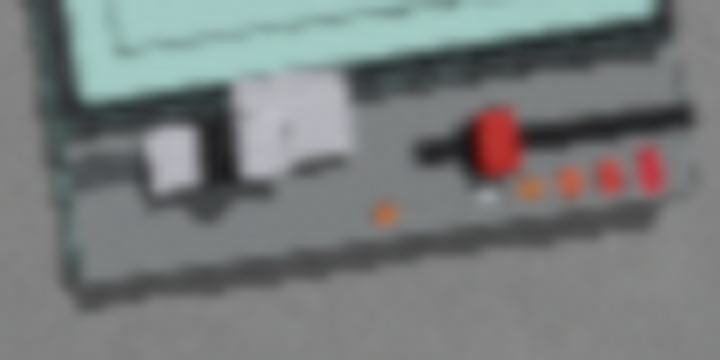

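```bash
python3 - <<'E'
from h import *
goto(Gw(-115,60,130),Gr(),"y",-1,True,.1);say(1)
ctrl.close_gripper(25);say(2)
gy=np.array([-np.sin(GP[2]),np.cos(GP[2]),0])
print(slide(gy,.045,lim=10));say(3)
c,s=np.cos(GP[2]),np.sin(GP[2]);d=get_state()["tcp_pos"]-[GP[0],GP[1],0];print("G",d[0]*c+d[1]*s,-d[0]*s+d[1]*c)
cv2.imwrite("pics/l2_top.png",cv2.resize(vision.grab_frame("top")[0][170:240,290:410],None,fx=6,fy=6,interpolation=cv2.INTER_CUBIC))
E
```

```text
1 t=4.1 tcp [0.4924 0.0402 0.1118] w=0.0855 F [ 0.8 -0.2 -0.1]
2 t=4.8 tcp [0.4924 0.04   0.1115] w=0.0135 F [-0.6  0.   3.2]
(0.032000000000000015, np.float64(10.21066580973824))
3 t=8.8 tcp [0.4888 0.0689 0.1115] w=0.0132 F [  2.1 -10.    4. ]
G -0.11492930708938433 0.08898838018222421
```

View pics/l2_top.png

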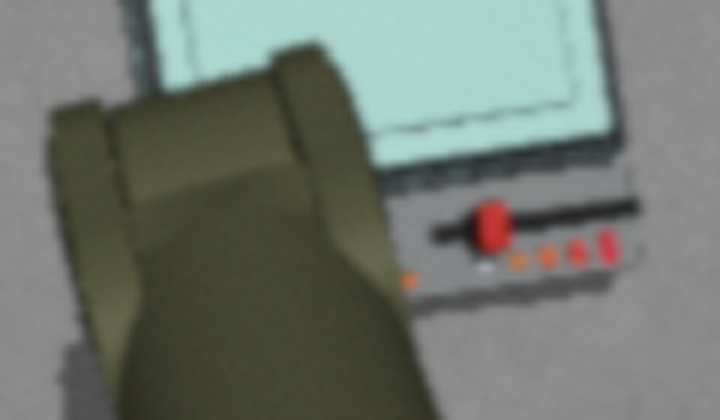

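```bash
python3 - <<'E'
from h import *
ctrl.ungrasp()
goto(Gw(-115,90,220),Gr(),"y",-1,True,.25);say(1)
goto(Gw(17,0,220),Gr(),"x",1,False);say(2)
im,d=vision.grab_frame("side");cv2.imwrite("pics/a_side.png",cv2.resize(im[160:280,280:430],None,fx=5,fy=5,interpolation=cv2.INTER_CUBIC))
E
```

```text
1 t=10.0 tcp [0.4888 0.07   0.2019] w=0.0856 F [ 0.5  0.4 -0.8]
2 t=11.2 tcp [ 0.6298 -0.003   0.2002] w=0.0853 F [-0.6  0.1 -0.4]
```

View pics/a_side.png

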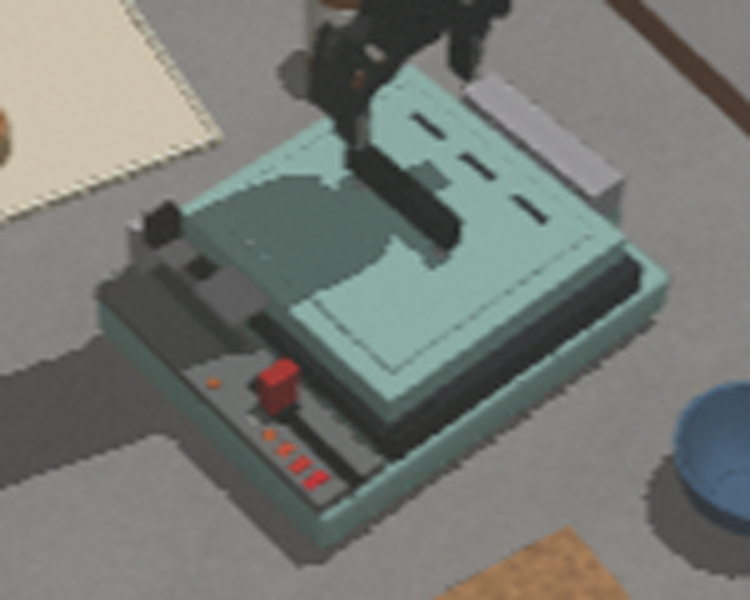

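```bash
python3 - <<'E'
from h import *
goto(Gw(16,0,137),Gr(),"x",1,True,.12);say(1)
ctrl.close_gripper(90);say(2)
ctrl.pause(.2);say(3)
E
```

```text
1 t=12.0 tcp [ 0.6301 -0.0037  0.1191] w=0.0855 F [ 0.7 -0.3  0.2]
2 t=12.7 tcp [ 0.6296 -0.0036  0.1187] w=0.0150 F [-0.4  0.2  4.4]
3 t=12.9 tcp [ 0.6296 -0.0036  0.1187] w=0.0144 F [-1.9  0.4  5.7]
```

```bash
cat >> h.py <<'E'
def lidpose(Ex,Ez,th,y=0,yaw=0,pin=(-105,0,57)):
    """E=(back lower skirt edge) at G(Ex,y,Ez), tilt th deg -> pinch world, B"""
    t=np.radians(th);dx,dz=pin[0],pin[2]
    gx=Ex+dx*np.cos(t)+dz*np.sin(t);gz=Ez+dz*np.cos(t)-dx*np.sin(t)
    return Gw(gx,y,gz),Gr(yaw,th)
def lidgo(Ex,Ez,th,y=0,yaw=0,v=.08,pin=(-105,0,57)):
    P,B=lidpose(Ex,Ez,th,y,yaw,pin);goto(P,B,"x",1,True,v)
E
python3 - <<'E'
from h import *
for k in range(1,8):
    a=k/7;lidgo(121-5*a,80+4*a,21*a);say(k)
    if np.abs(F()).max()>25: print("STOP");break
cv2.imwrite("pics/t_side.png",cv2.resize(vision.grab_frame("side")[0][130:280,270:430],None,fx=4,fy=4,interpolation=cv2.INTER_CUBIC))
E
```

```text
1 t=13.1 tcp [ 0.6317 -0.003   0.1235] w=0.0145 F [ 0.2  0.5 -1.5]
2 t=13.4 tcp [ 0.6328 -0.003   0.1291] w=0.0143 F [ 0.9  0.9 -4.4]
3 t=13.6 tcp [ 0.6346 -0.0029  0.1349] w=0.0144 F [-0.6 -0.9 -4.7]
4 t=13.9 tcp [ 0.637  -0.0026  0.1407] w=0.0147 F [ 0.7 -0.6 -4.2]
5 t=14.1 tcp [ 0.6397 -0.0023  0.1462] w=0.0147 F [ 0.  -0.9 -5.7]
6 t=14.4 tcp [ 0.6424 -0.002   0.1515] w=0.0147 F [ 0.5 -0.4 -6.6]
7 t=14.6 tcp [ 0.6455 -0.0016  0.1565] w=0.0143 F [ 0.2  0.2 -5.8]
```

View pics/t_side.png

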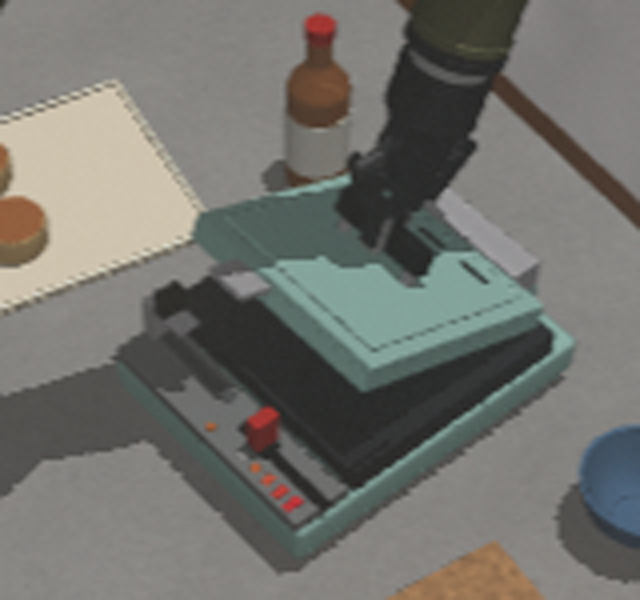

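```bash
python3 - <<'E'
from h import *
lidgo(104,84,21,v=.06);say(1)
lidgo(82,86,21,v=.1);say(2)
lidgo(76,150,18,v=.15);say(3)
lidgo(80,190,0,v=.2);say(4)
B=Wr(0)
goto(np.array([.507,-.317,.25]),B,"x",1,False);say(5)
goto(np.array([.507,-.317,.085]),B,"x",1,True,.15);say(6)
goto(np.array([.507,-.317,.066]),B,"x",1,True,.04);say(7)
p0=get_state()["tcp_pos"]
for k in range(4):
    if F()[2]>-3: break
    p0=p0-[0,0,.001];ctrl.movel(p0,max_speed=.02);say(8)
for n in("top","side"): cv2.imwrite(f"pics/m_{n}.png",vision.grab_frame(n)[0])
E
```

```text
1 t=15.0 tcp [ 0.6331 -0.0032  0.1578] w=0.0145 F [ 0.1 -0.3 -5.2]
2 t=15.4 tcp [ 0.6119 -0.0057  0.1597] w=0.0149 F [-0.2 -0.1 -4.4]
3 t=16.0 tcp [ 0.6019 -0.0067  0.2186] w=0.0146 F [ 0.5  0.  -5.8]
4 t=16.4 tcp [ 0.5879 -0.0081  0.2277] w=0.0147 F [ 0.2  0.5 -4.3]
5 t=17.7 tcp [ 0.5085 -0.3149  0.2307] w=0.0148 F [ 0.8  0.9 -5.2]
6 t=18.9 tcp [ 0.5076 -0.3174  0.0672] w=0.0146 F [ 0.3 -0.4 -5. ]
7 t=19.5 tcp [ 0.5069 -0.317   0.0471] w=0.0142 F [-0.5  0.2 -4.6]
8 t=19.8 tcp [ 0.507  -0.3171  0.0462] w=0.0142 F [ 0.2  0.7 -4.8]
8 t=20.0 tcp [ 0.5069 -0.317   0.0451] w=0.0143 F [ 0.7  0.3 -4.2]
8 t=20.3 tcp [ 0.507  -0.3171  0.0447] w=0.0144 F [-2.6  1.3  2.7]
```

View pics/m_side.png

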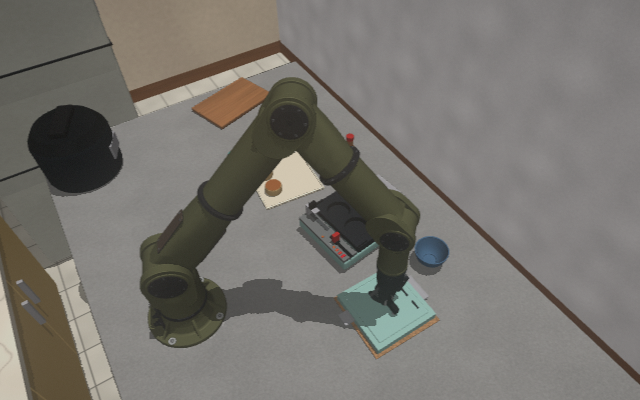

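```bash
python3 - <<'E'
from h import *
ctrl.ungrasp();say(0)
goto(np.array([.507,-.317,.2]),Wr(0),"x",1,True,.25)
goto(np.array([.40,.12,.25]),Wr(0),"x",1,False);say(1)
for n in("top","side"):
    im,d=vision.grab_frame(n);cv2.imwrite(f"pics/n_{n}.png",im);np.save(f"pics/n_{n}.npy",d)
    r=models.masks_of(n,"cake1");W=cloud(n,d)
    for x in r: print(n,round(x["p"],2),np.round(x["point"]),np.round(np.median(W[x["mask"]],0),4),im[x["mask"]].mean(0).round())
E
```

```text
0 t=21.1 tcp [ 0.5069 -0.3171  0.0441] w=0.0852 F [ 0.1 -0.9  0.2]
1 t=23.4 tcp [0.4005 0.1193 0.2312] w=0.0852 F [ 0.8 -0.1 -0.8]
top 0.69 [182. 244.] [0.4107 0.5195 0.0299] [130. 132.  52.]
top 0.62 [257. 224.] [0.4544 0.2917 0.0353] [ 69. 111. 167.]
top 0.56 [225. 222.] [0.463  0.38   0.0349] [ 74. 113. 160.]
top 0.54 [225. 263.] [0.3281 0.381  0.0291] [ 78. 126.  66.]
side 0.78 [226. 186.] [0.322  0.3739 0.0287] [ 70. 109.  65.]
side 0.66 [274. 186.] [0.449  0.2828 0.0338] [ 69.  99. 137.]
side 0.61 [235. 158.] [0.4052 0.5145 0.0286] [111. 116.  66.]
side 0.38 [269. 177.] [0.4685 0.3565 0.022 ] [ 71.  94. 111.]
side 0.19 [314. 207.] [0.482 0.067 0.109] [91. 92. 93.]
```

View pics/n_top.png

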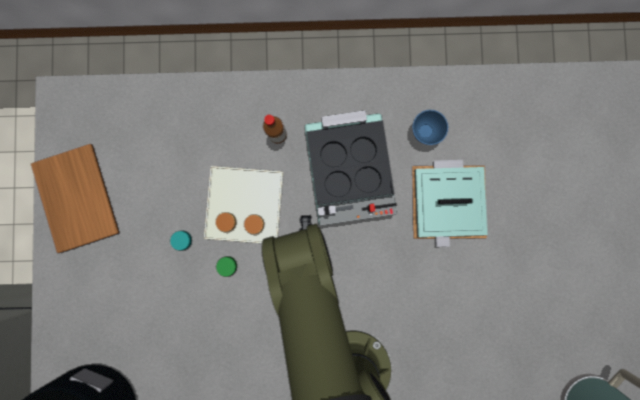

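```bash
python3 - <<'E'
from h import *
for n in("top","side"):
    W=cloud(n,np.load(f"pics/n_{n}.npy"))
    c,s=np.cos(GP[2]),np.sin(GP[2])
    X=(W-[GP[0],GP[1],0])@np.array([[c,-s,0],[s,c,0],[0,0,1]])*1000
    for i,(x,y) in enumerate(((-40,45),(-40,-45),(50,45),(50,-45))):
        m=(np.hypot(X[...,0]-x,X[...,1]-y)<48)&(X[...,2]<73)&(X[...,2]>55)
        print(n,i+1,m.sum(),np.round(X[m].mean(0),1))
    im=cv2.imread(f"pics/n_{n}.png").astype(int)
    b=(abs(W[...,1]-.34)<.1)&(abs(W[...,0]-.47)<.1)&(im[...,2]>im[...,0]+40)&(W[...,2]>.032)&(W[...,2]<.04)
    k,l,st,_=cv2.connectedComponentsWithStats(b.astype(np.uint8))
    for i in range(1,k):
        if st[i,4]>40: print(n,"cake",st[i,4],W[l==i].mean(0).round(4))
E
python3 - <<'E'
import cv2
im=cv2.imread("pics/n_top.png")
cv2.imwrite("pics/n_cr.png",cv2.resize(im[200:290,160:290],None,fx=6,fy=6,interpolation=cv2.INTER_CUBIC))
E
```

```text
top 1 512 [-39.   44.2  62.2]
top 2 505 [-38.9 -47.1  62.1]
top 3 502 [52.  43.8 62.3]
top 4 497 [ 52.1 -47.   62.3]
top cake 266 [0.4633 0.3815 0.0356]
top cake 272 [0.4544 0.2948 0.0355]
side 1 287 [-35.   55.   63.2]
side 2 312 [-35.5 -36.5  63.4]
side 3 263 [55.8 54.3 63.5]
side 4 287 [ 55.5 -35.8  63.4]
side cake 124 [0.4534 0.293  0.0359]
```

View pics/n_cr.png

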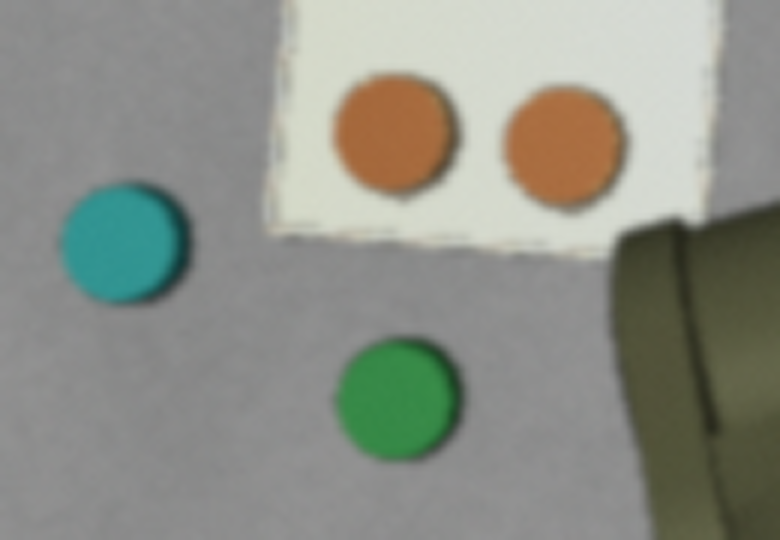

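```bash
sed -i 's/^GP=.*/GP=[.6140,-.0067,np.radians(6.95)]/' h.py
cat >> h.py <<'E'
def pick(xy,zt=.014,yaw=0):
    B=Wr(yaw)
    goto(np.array([xy[0],xy[1],.20]),B,"x",1,False)
    goto(np.array([xy[0],xy[1],.08]),B,"x",1,True,.25)
    goto(np.array([xy[0],xy[1],zt+PZ]),B,"x",1,True,.1);say("down")
    ctrl.close_gripper(30);say("grip")
    goto(np.array([xy[0],xy[1],.20]),B,"x",1,True,.2);say("up")
def place(x,y,zt=.014):
    goto(Gw(x,y,200),Gr(),"x",1,False)
    goto(Gw(x,y,130),Gr(),"x",1,True,.2)
    goto(Gw(x,y,(zt+PZ)*1000+57+3),Gr(),"x",1,True,.06);say("low")
    ctrl.ungrasp();ctrl.pause(.2)
    goto(Gw(x,y,200),Gr(),"x",1,True,.2);say("placed")
E
python3 - <<'E'
from h import *
pick((.4537,.294))
im,d=vision.grab_frame("side");cv2.imwrite("pics/c1.png",cv2.resize(im[100:260,200:400],None,fx=4,fy=3.75,interpolation=cv2.INTER_CUBIC))
E
```

```text
down t=25.7 tcp [0.4542 0.2942 0.0147] w=0.0855 F [ 0.7 -0.2  1.1]
grip t=26.0 tcp [0.4542 0.2943 0.0151] w=0.0607 F [-1.1 -0.6  7. ]
up t=27.0 tcp [0.4531 0.2937 0.1804] w=0.0607 F [-0.  -0.8 -0.4]
```

View pics/c1.png

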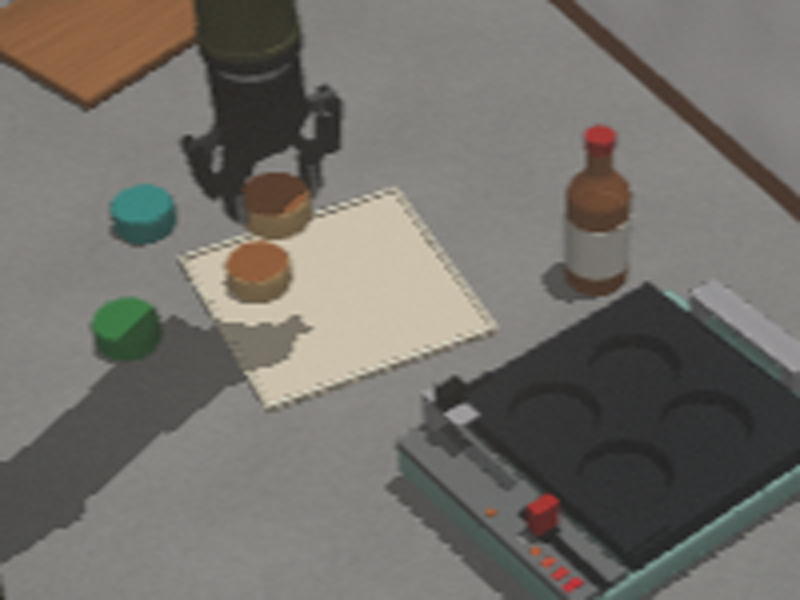

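Cake B is held level at (270,200) in the crop. I'll place it in pocket 3, then check.

```bash
python3 - <<'E'
from h import *
place(50,45)
goto(np.array([.45,.2,.3]),Wr(0),"x",1,False)
im,d=vision.grab_frame("top");W=cloud("top",d);im2,_=vision.grab_frame("side")
i=im.astype(int);b=(i[...,2]>i[...,0]+40)&(W[...,2]>.02)&(W[...,2]<.1)&(W[...,0]>.3)&(W[...,0]<.75)&(abs(W[...,1]-.2)<.3)
k,l,st,_=cv2.connectedComponentsWithStats(b.astype(np.uint8))
for j in range(1,k):
    if st[j,4]>60: print(st[j,4],W[l==j].mean(0).round(4),W[l==j][:,2].std().round(4))
print(Gw(50,45,92))
cv2.imwrite("pics/c2.png",np.vstack([cv2.resize(im[100:250,190:410],(660,300)),cv2.resize(im2[150:270,220:440],(660,300))]))
E
```

```text
low t=29.6 tcp [0.658  0.0439 0.0739] w=0.0601 F [-0.4 -0.3 -3. ]
placed t=30.8 tcp [0.6576 0.0441 0.1804] w=0.0853 F [-0.9 -0.2  0.1]
354 [0.6582 0.0445 0.091 ] 0.0061
[0.65818747 0.0440195  0.092     ]
```

View pics/c2.png

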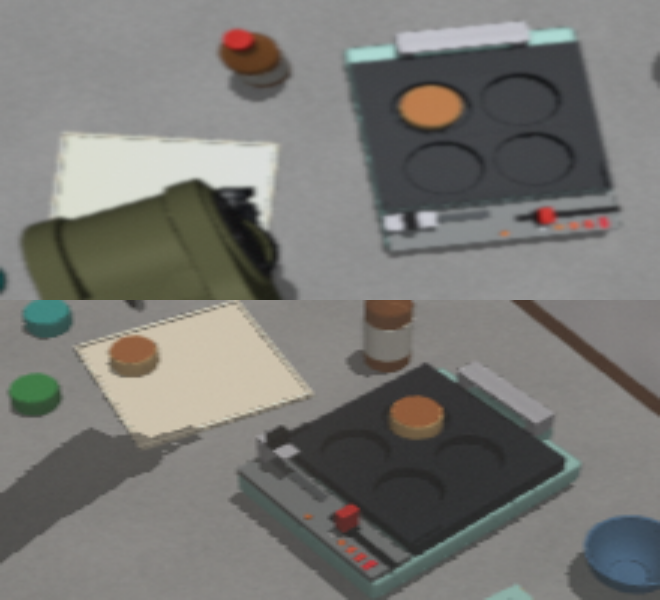

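```bash
python3 - <<'E'
from h import *
def cake(n):
    im,d=vision.grab_frame(n);W=cloud(n,d);i=im.astype(int)
    b=(abs(W[...,1]-.34)<.12)&(abs(W[...,0]-.5)<.14)&(i[...,2]>i[...,0]+40)&(W[...,2]>.03)&(W[...,2]<.045)
    return b.sum(),W[b].mean(0)
print(cake("side"))
pick((.4625,.381))
place(50,-45)
goto(np.array([.45,.2,.3]),Wr(0),"x",1,False)
im,d=vision.grab_frame("top");W=cloud("top",d);im2,_=vision.grab_frame("side")
i=im.astype(int);b=(i[...,2]>i[...,0]+40)&(W[...,2]>.02)&(W[...,2]<.1)&(W[...,0]>.3)&(W[...,0]<.75)&(abs(W[...,1]-.2)<.3)
k,l,st,_=cv2.connectedComponentsWithStats(b.astype(np.uint8))
for j in range(1,k):
    if st[j,4]>60: print(st[j,4],W[l==j].mean(0).round(4),np.percentile(W[l==j][:,2],[5,50,95]).round(4))
print(Gw(50,45,92),Gw(50,-45,92))
lid=(abs(W[...,0]-.507)<.2)&(W[...,1]<-.15)&(W[...,1]>-.5)
h=lid&(W[...,2]>.062)&(W[...,2]<.085)
print("handle",h.sum(),W[h].mean(0).round(4),cv2.minAreaRect(W[h][:,:2].astype(np.float32)*1000))
cv2.imwrite("pics/c3.png",np.vstack([cv2.resize(im[100:250,190:500],(780,300)),cv2.resize(im2[150:330,220:480],(433,300),interpolation=cv2.INTER_AREA)[:, :433].repeat(1,axis=1) if 0 else cv2.resize(im2[150:270,220:532],(780,300))]))
E
```

```text
(np.int64(152), array([0.45975778, 0.38043786, 0.03610992]))
down t=34.2 tcp [0.4629 0.3813 0.0147] w=0.0853 F [-0.1  0.  -0. ]
grip t=34.5 tcp [0.4629 0.3814 0.0153] w=0.0607 F [-1.1 -1.6  5.1]
up t=35.5 tcp [0.4619 0.3806 0.1802] w=0.0603 F [ 0.  -0.1 -1.2]
low t=38.5 tcp [ 0.6689 -0.0454  0.0738] w=0.0602 F [-1.2 -0.  -1.1]
placed t=39.8 tcp [ 0.6685 -0.0452  0.1803] w=0.0856 F [ 0.4  0.  -0.4]
355 [ 0.6688 -0.0446  0.0905] [0.0815 0.0919 0.0958]
357 [0.6583 0.0445 0.0908] [0.0847 0.0918 0.0956]
[0.65818747 0.0440195  0.092     ] [ 0.66907775 -0.04531919  0.092     ]
handle 193 [ 0.5138 -0.3133  0.0711] ((602.098388671875, -287.2548522949219), (234.26905822753906, 97.32234191894531), 16.063447952270508)
```

View pics/c3.png

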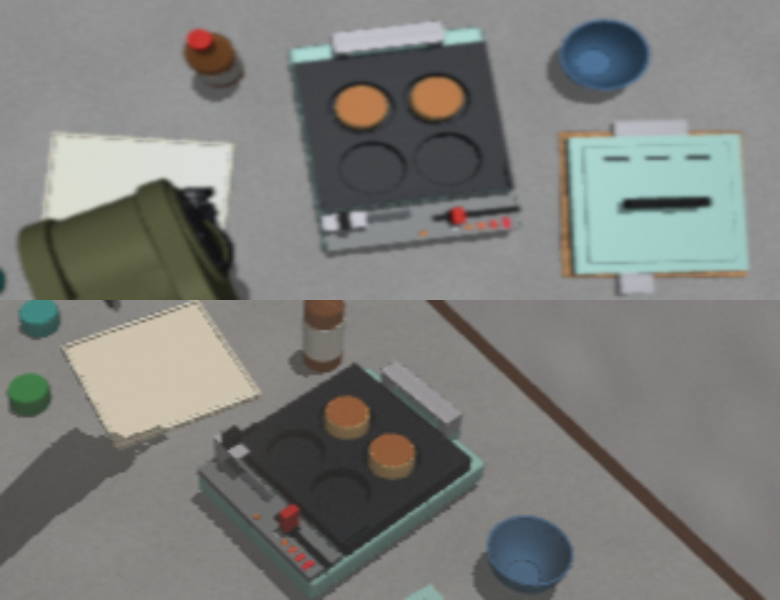

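```bash
cat >> h.py <<'E'
def lidmeas(d,n="top"):
    W=cloud(n,d);r=(abs(W[...,0]-.507)<.15)&(W[...,1]<-.17)&(W[...,1]>-.47)
    h=r&(W[...,2]>.062)&(W[...,2]<.085)
    b=r&(W[...,2]>.026)&(W[...,2]<.085)
    return [(m.sum(),W[m].mean(0).round(4),[np.round(v,1) for v in cv2.minAreaRect(W[m][:,:2].astype(np.float32)*1000)]) for m in(h,b)]
E
python3 - <<'E'
from h import *
print(lidmeas(np.load("pics/n_top.npy")))
for k in range(2):
    im,d=vision.grab_frame("top");print(lidmeas(d))
E
```

```text
[(np.int64(188), array([ 0.5081, -0.3157,  0.071 ]), [array([ 508.9, -315.4]), array([98.9, 15.4]), np.float64(88.8)]), (np.int64(4615), array([ 0.5071, -0.3134,  0.0351]), [array([ 492.9, -316. ]), array([241.1, 212.2]), np.float64(0.4)])]
[(np.int64(186), array([ 0.5081, -0.3157,  0.0711]), [array([ 508.8, -315.9]), array([100.5,  15.1]), np.float64(88.7)]), (np.int64(4616), array([ 0.5071, -0.3135,  0.0351]), [array([ 492.5, -315.7]), array([241.6, 212.5]), np.float64(0.1)])]
[(np.int64(187), array([ 0.5081, -0.3154,  0.0711]), [array([ 508.8, -315.6]), array([100.6,  15.3]), np.float64(89.0)]), (np.int64(4617), array([ 0.5068, -0.3135,  0.035 ]), [array([ 492.8, -315.7]), array([241.2, 212.3]), np.float64(0.2)])]
```

```bash
python3 - <<'E'
from h import *
B=Wr(0)
goto(np.array([.507,-.317,.25]),B,"x",1,False)
goto(np.array([.507,-.317,.12]),B,"x",1,True,.25)
goto(np.array([.507,-.317,.0634]),B,"x",1,True,.08);say(1)
ctrl.close_gripper(90);ctrl.pause(.2);say(2)
goto(np.array([.507,-.317,.25]),B,"x",1,True,.15);say(3)
P,_=lidpose(80,190,0);goto(P,Gr(),"x",1,False);say(4)
lidgo(76,150,21,v=.15);say(5)
lidgo(82,100,21,v=.1);say(6)
for n in("top","side"): 
    im,_=vision.grab_frame(n);im=im[90:240,280:430] if n=="top" else im[130:280,270:430]
    cv2.imwrite(f"pics/i_{n}.png",cv2.resize(im,None,fx=4,fy=4,interpolation=cv2.INTER_CUBIC))
E
```

```text
1 t=44.7 tcp [ 0.5072 -0.3173  0.045 ] w=0.0852 F [-0.3  0.3 -0.4]
2 t=45.5 tcp [ 0.5071 -0.3171  0.0451] w=0.0150 F [-1.4  1.2  5.5]
3 t=46.9 tcp [ 0.5066 -0.3166  0.2303] w=0.0146 F [ 0.1  0.4 -5. ]
4 t=48.1 tcp [ 0.589  -0.0121  0.2285] w=0.0147 F [-0.8 -1.  -4.1]
5 t=48.7 tcp [ 0.6061 -0.0099  0.2226] w=0.0146 F [ 0.  -0.3 -4.4]
6 t=49.3 tcp [ 0.6117 -0.0071  0.174 ] w=0.0144 F [-0.2 -0.2 -4.4]
```

View pics/i_side.png

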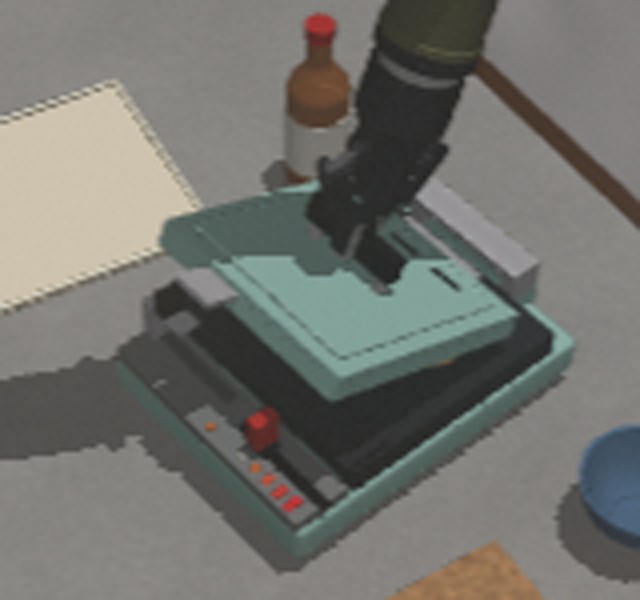

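View pics/i_top.png

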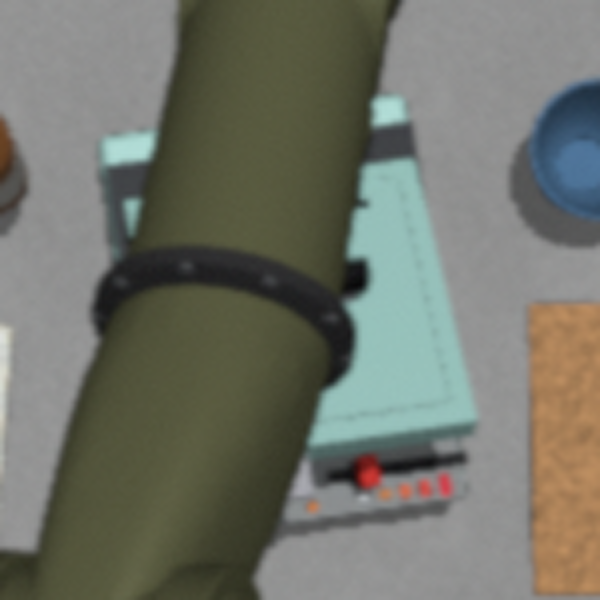

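```bash
python3 - <<'E'
from h import *
def g(*a,**k):
    lidgo(*a,**k);say(a);f=F()
    if np.abs(f-[0,0,-5]).max()>20: raise SystemExit("STOP")
g(96,101,21,v=.06)
g(97,92,21,v=.06)
g(98,85,21,v=.05)
g(105,84.5,21,v=.05)
g(111,84,21,v=.05)
g(116,84,21,v=.05)
for n in("side",): 
    im,_=vision.grab_frame(n);im=im[130:280,270:430]
    cv2.imwrite(f"pics/j_{n}.png",cv2.resize(im,None,fx=4,fy=4,interpolation=cv2.INTER_CUBIC))
E
```

```text
(96, 101, 21) t=49.8 tcp [ 0.6257 -0.0054  0.1744] w=0.0145 F [-0.   0.6 -4.8]
(97, 92, 21) t=50.1 tcp [ 0.6261 -0.005   0.1647] w=0.0143 F [-0.1  0.5 -5. ]
(98, 85, 21) t=50.4 tcp [ 0.6274 -0.0049  0.1579] w=0.0146 F [ 0.3  0.2 -4.2]
(105, 84.5, 21) t=50.7 tcp [ 0.6348 -0.0042  0.1578] w=0.0142 F [ 0.3 -0.2 -5. ]
(111, 84, 21) t=51.0 tcp [ 0.6406 -0.0034  0.1573] w=0.0149 F [-0.   1.  -4.3]
(116, 84, 21) t=51.2 tcp [ 0.6455 -0.0029  0.1573] w=0.0144 F [ 0.4 -0.8 -5.6]
```

View pics/j_side.png

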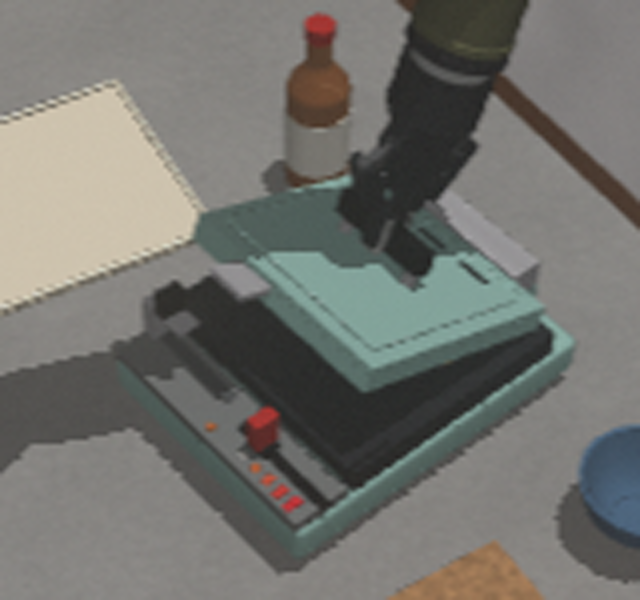

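```bash
python3 - <<'E'
from h import *
for k in range(6,-1,-1):
    a=k/7;lidgo(121-5*a,80.3+3.7*a,21*a,v=.06,pin=(-105,0,57.4));say(k)
    if np.abs(F()-[0,0,-4]).max()>20: print("STOP");break
im,_=vision.grab_frame("side");cv2.imwrite(f"pics/k_side.png",cv2.resize(im[150:280,270:430],None,fx=4.5,fy=4.5,interpolation=cv2.INTER_CUBIC))
E
```

```text
6 t=51.5 tcp [ 0.6418 -0.0033  0.1535] w=0.0143 F [-0.5 -0.6 -4.5]
5 t=51.8 tcp [ 0.6394 -0.0035  0.1482] w=0.0146 F [ 0.1  0.  -5. ]
4 t=52.0 tcp [ 0.637  -0.0039  0.1426] w=0.0143 F [ 0.2  0.9 -4.5]
3 t=52.3 tcp [ 0.6348 -0.0041  0.137 ] w=0.0145 F [ 0.2  0.2 -4.7]
2 t=52.5 tcp [ 0.6328 -0.0044  0.1312] w=0.0147 F [ 0.2  0.6 -4.6]
1 t=52.8 tcp [ 0.6311 -0.0045  0.1253] w=0.0146 F [ 0.6  0.1 -4.6]
0 t=53.0 tcp [ 0.6298 -0.0046  0.1195] w=0.0146 F [-0.  -0.4 -4.2]
```

View pics/k_side.png

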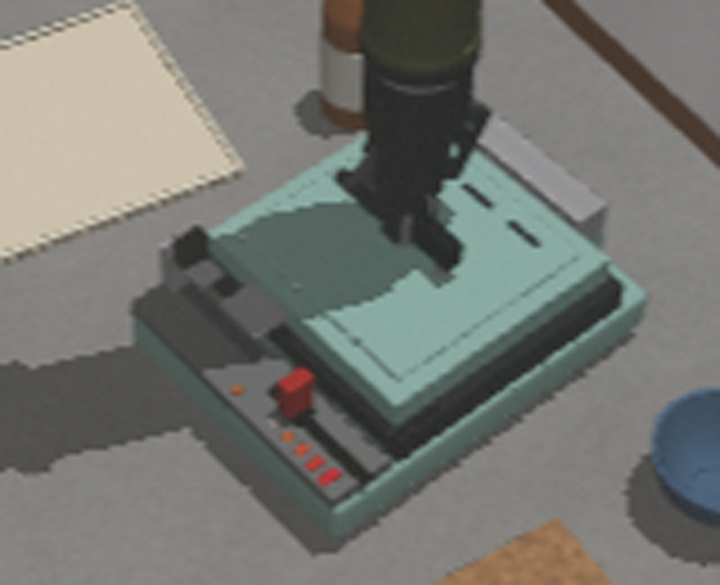

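Nearly down. I'll lower in small steps until the weight comes off, then release.

```bash
python3 - <<'E'
from h import *
p0=get_state()["tcp_pos"]
for k in range(5):
    p0=p0-[0,0,.0007];ctrl.movel(p0,max_speed=.02);ctrl.pause(.1);say(k)
    if F()[2]>1: break
ctrl.ungrasp();say("rel")
P,B=lidpose(121,80,0);goto(P+[0,0,.1],B,"x",1,True,.2)
goto(np.array([.40,.2,.28]),Wr(0),"x",1,False)
im,d=vision.grab_frame("top");im2,d2=vision.grab_frame("side")
c,s=np.cos(GP[2]),np.sin(GP[2])
for n,dd in(("top",d),("top0",np.load("pics/top0.npy"))):
    X=(cloud("top",dd)-[GP[0],GP[1],0])@np.array([[c,-s,0],[s,c,0],[0,0,1]])*1000
    b=(abs(X[...,0])<170)&(abs(X[...,1])<130)
    for nm,m in(("handle",b&(X[...,2]>138)&(X[...,2]<155)&(X[...,0]>-30)),("lid",b&(X[...,2]>101)&(X[...,2]<160)&(X[...,0]>-88)&(X[...,0]<125))):
        q=X[m][:,:2].astype(np.float32);print(n,nm,q.mean(0).round(1),[np.round(v,1) for v in cv2.minAreaRect(q)])
    for (x,y) in((-80,-90),(-80,90),(110,-90),(110,90),(-80,0),(110,0)):
        m=(abs(X[...,0]-x)<9)&(abs(X[...,1]-y)<12);print((x,y),np.median(X[m][:,2]).round(1),end=" ")
    m=(abs(X[...,0]+105)<5)&(abs(X[...,1]-25)<10);print("tab",np.median(X[m][:,2]).round(1))
cv2.imwrite("pics/o.png",np.vstack([cv2.resize(im[100:240,270:450],(720,300)),cv2.resize(im2[160:280,270:430],(720,300))]))
E
```

```text
0 t=53.4 tcp [ 0.6301 -0.0047  0.1191] w=0.0142 F [-2.9  1.5  2.3]
rel t=54.1 tcp [ 0.6299 -0.0047  0.1187] w=0.0857 F [-0.4 -0.2  0.3]
top handle [16.8  0.5] [array([17.,  1.]), array([16.1, 97.8]), np.float64(0.0)]
top lid [16.5  1.3] [array([17.8,  0.7]), array([210.5, 210.1]), np.float64(0.0)]
(-80, -90) 103.7 (-80, 90) 103.4 (110, -90) 105.2 (110, 90) 103.9 (-80, 0) 103.7 (110, 0) 105.2 tab 98.9
top0 handle [15.8  2.2] [array([16.4,  2.5]), array([16.2, 99.3]), np.float64(0.5)]
top0 lid [16.   2.6] [array([16.8,  2.1]), array([210.4, 210.4]), np.float64(0.3)]
(-80, -90) 104.3 (-80, 90) 103.5 (110, -90) 104.3 (110, 90) 104.2 (-80, 0) 104.7 (110, 0) 105.1 tab 97.0
```

View pics/o.png

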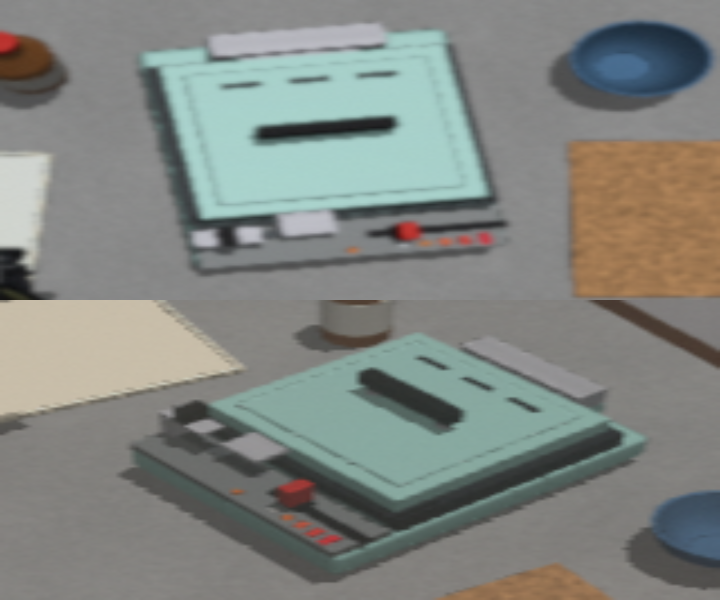

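```bash
python3 - <<'E'
from h import *
goto(Gw(-114,90,230),Gr(),"y",-1,False)
goto(Gw(-114,90,130),Gr(),"y",-1,True,.15);say(1)
ctrl.close_gripper(30);say(2)
gy=np.array([-np.sin(GP[2]),np.cos(GP[2]),0])
a=get_state()["tcp_pos"]
print(slide(-gy,.045,lim=12));say(3)
b=get_state()["tcp_pos"];print("travel",(b-a)@-gy)
ctrl.ungrasp();say(4)
goto(Gw(-114,55,220),Gr(),"y",-1,True,.2)
goto(Gw(-125,-41,220),Gr(),"y",-1,True,.2)
ctrl.pause(.1)
im2,d2=vision.grab_frame("side");cv2.imwrite("pics/q.png",cv2.resize(im2[160:280,270:430],None,fx=5,fy=5,interpolation=cv2.INTER_CUBIC))
E
```

```text
1 t=58.6 tcp [0.4904 0.069  0.1119] w=0.0852 F [ 0.5 -0.2 -0.4]
2 t=59.2 tcp [0.49   0.0688 0.1116] w=0.0134 F [-1.1 -0.8  4.6]
(0.04000000000000002, np.float64(14.880667478705526))
3 t=64.2 tcp [0.4943 0.0336 0.1116] w=0.0127 F [-2.2 14.7  6. ]
travel 0.035476013437850076
4 t=64.9 tcp [0.4949 0.029  0.1115] w=0.0854 F [ 0.  -0.2  0.2]
```

View pics/q.png

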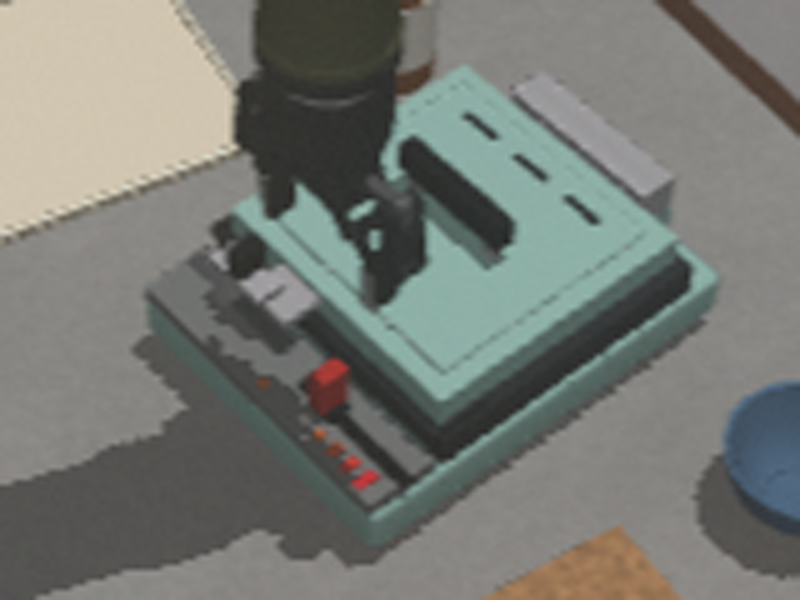

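```bash
python3 - <<'E'
from h import *
ctrl.close_gripper(30)
R="x"
goto(Gw(-125,-14,220),Gr(),R,1,False)
goto(Gw(-125,-14,130),Gr(),R,1,True,.2)
goto(Gw(-125,-14,105),Gr(),R,1,True,.06);say(1)
gy=np.array([-np.sin(GP[2]),np.cos(GP[2]),0])
a=np.array(get_state()["tcp_pos"]);d=0;log=[]
while d<.085:
    d+=.0025;ctrl.movel(a-gy*d,max_speed=.05);f=F()@gy;log.append((round(d*1000,1),round(float(f),1),round(float((get_state()["tcp_pos"]-a)@-gy)*1000,1)))
    if f>12: break
print(log);say(2)
c=np.array(get_state()["tcp_pos"])-[GP[0],GP[1],0];print("finger G y",(c@gy)*1000)
E
```

```text
1 t=69.5 tcp [ 0.4915 -0.0358  0.0861] w=0.0004 F [0.5 0.8 0.1]
[(2.5, -0.1, 2.8), (5.0, 0.3, 5.2), (7.5, 0.8, 7.7), (10.0, -0.2, 10.1), (12.5, 0.8, 12.5), (15.0, 1.1, 15.2), (17.5, 1.1, 17.8), (20.0, -0.1, 20.3), (22.5, 0.9, 22.8), (25.0, 0.3, 25.3), (27.5, 2.0, 27.8), (30.0, 0.4, 30.3), (32.5, 0.7, 32.8), (35.0, 0.3, 35.3), (37.5, 1.3, 37.8), (40.0, 0.6, 40.3), (42.5, 0.6, 42.8), (45.0, 0.5, 45.3), (47.5, 0.3, 47.8), (50.0, 0.9, 50.3), (52.5, 0.3, 52.8), (55.0, 1.1, 55.3), (57.5, 1.0, 57.8), (60.0, 1.4, 60.3), (62.5, 0.8, 62.8), (65.0, 1.5, 65.3), (67.5, 1.1, 67.8), (70.0, 6.9, 68.2), (72.5, 13.2, 68.4)]
2 t=76.7 tcp [ 0.4997 -0.1037  0.0861] w=0.0001 F [-1.8 13.1  6.1]
finger G y -82.42961598505546
```

```bash
python3 - <<'E'
from h import *
gy=np.array([-np.sin(GP[2]),np.cos(GP[2]),0])
p=np.array(get_state()["tcp_pos"]);ctrl.movel(p+gy*.01,max_speed=.05)
ctrl.movel(p+gy*.01+[0,0,.12],max_speed=.2)
goto(np.array([.40,.22,.28]),Wr(0),"x",1,False);ctrl.pause(.3)
im,d=vision.grab_frame("top");im2,d2=vision.grab_frame("side")
c,s=np.cos(GP[2]),np.sin(GP[2])
X=(cloud("top",d)-[GP[0],GP[1],0])@np.array([[c,-s,0],[s,c,0],[0,0,1]])*1000
b=(abs(X[...,0])<170)&(abs(X[...,1])<130)
for nm,m in(("heat",b&(X[...,2]>98)&(X[...,2]<112)&(X[...,0]<-105)&(X[...,1]<0)),("lock",b&(X[...,2]>124)&(X[...,2]<140)&(X[...,0]<-95)),("handle",b&(X[...,2]>138)&(X[...,2]<155)&(X[...,0]>-30)),("panel",b&(X[...,2]>101)&(X[...,2]<114)&(abs(X[...,0]-15)<90)&(abs(X[...,1])<90))):
    print(nm,m.sum(),X[m].mean(0).round(1))
for n in("soy_bottle","rice_bowl"):
    for dd in(d,np.load("pics/top0.npy")):
        W=cloud("top",dd);x0,y0=((.7245,.2122) if n[0]=="s" else (.7446,-.2626));m=(np.hypot(W[...,0]-x0,W[...,1]-y0)<.08)&(W[...,2]>.02)&(W[...,2]<.25);print(n,W[m].mean(0).round(4))
cv2.imwrite("pics/z.png",np.vstack([cv2.resize(im[100:240,190:500],(780,300)),cv2.resize(im2[160:280,270:430],(780,300))]))
say("end")
E
```

```text
heat 43 [-125.4  -98.5  104.3]
lock 43 [-114.1   55.8  131.4]
handle 206 [ 16.8   1.  145.6]
panel 3553 [ 14.1   0.8 108.9]
soy_bottle [0.7266 0.2138 0.1243]
soy_bottle [0.7265 0.2138 0.124 ]
rice_bowl [ 0.7449 -0.2637  0.0427]
rice_bowl [ 0.7445 -0.2637  0.0428]
end t=79.6 tcp [0.4002 0.2196 0.2613] w=-0.0001 F [ 0.3  0.4 -0.1]
```

View pics/z.png

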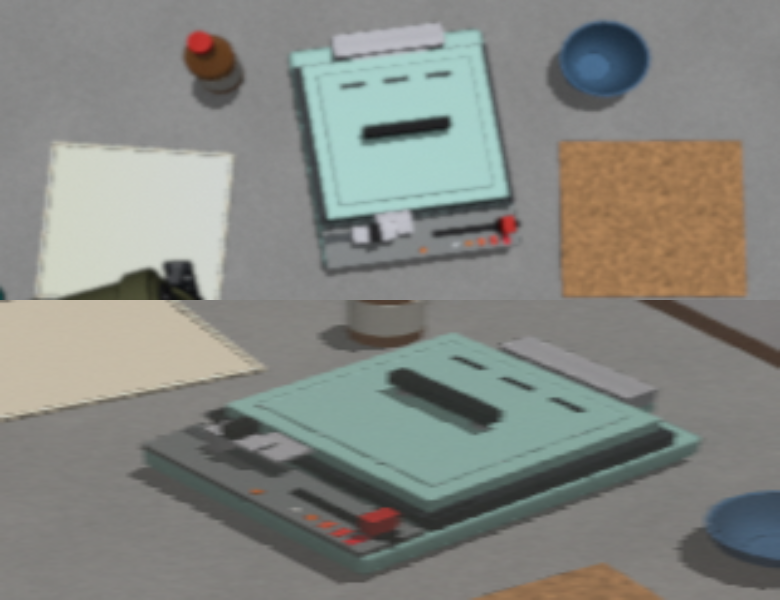

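```bash
python3 -c "
from station import ticket
print(ticket.close_job())"
```

```text
the job is handed in; nothing more can be done
None
```

The job is done and handed in, at about 80 s of the 210 s allowed. I opened the lock, set the lid on the mat and laid the two cakes in the back pockets, one each in pocket 3 and pocket 4. I then re-hooked and lowered the lid, slid the lock home, and only then pushed the heat selector to its end stop.

My last checks:
- **Cakes:** the tray held two, and both lay flat in their pockets (top at about 92 mm) before the lid went on. They are under the lid now, so this was not rechecked.
- **Lid:** flat and fitted, with the handle within about 2 mm of where it sat at the start.
- **Lock:** travelled 35.5 mm to its end stop; the top camera puts it at G y 55.8 against 55 for fully home.
- **Heat selector:** stopped firmly against the end stop; the camera reads G y -98.5 against -100. I put the 1.5 mm down to camera offset, as the lock reads about 1 mm off the same way and the finger position at the stop matches full travel.
- **Bottle and bowl:** unmoved, within 0.5 mm of their starting positions.

The two cameras disagreed with each other by up to a few millimetres; I relied mainly on the top camera, checked against the lock's end stop.

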